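# Close the sieve can and lock it down on the shaker deck

## Task

Put the lid that fits, brim down, on the open sieve can standing on the shaker deck, so that brim lies flat on brim. Then take the clamp with the finger out of the stud rack, drop its T-shaped foot into the wide entry window of the deck's slot until its collar rests on the deck, slide it along to the blind end beside the can, and turn it a quarter turn so that the foot locks crosswise under the deck and the finger lies over the lid's brim. Let go, leaving the can seated in its ring and everything else undisturbed.

Things in the scene. Friction and masses are not known exactly. Their poses are not given: they have to be found in the camera images.
- deck: Shaker deck: fixed aluminium plate 22 mm thick; origin on its underside, on the slot's line; x along the slot from entry window to can, z up; plate from x -115 to 125, y -60 to 60 mm. Along y = 0: entry window 34 (x) x 22 mm, then a 15 mm wide slot to a blind end. Lips 6 mm thick, under them a channel 22 mm wide, 12 mm high.
- deck_window (a point): Centre of the entry window, on the deck's top face (22 mm above the bench); axes as the deck. A T-foot enters only here, and slides only with its long side along the slot.
- deck_lock (a point): On the deck's top face, 85 mm from the window centre along the deck's x: where the clamp's axis is when its neck meets the blind end. Axes as the deck. Below is a chamber 38 x 36 mm where the foot can turn if the axis is at most 4 mm short of this point; once crosswise it can neither lift out nor slide back.
- can_mouth (a point): Loose sieve can, a steel hat standing brim up in a 5 mm high ring on the deck, 62 mm beyond deck_lock along the deck's x: body 60 mm, brim 84 mm diameter and 4 mm thick, 25 mm high. This point: centre of its open mouth (53 mm diameter), level with the brim's top, 47 mm above the bench.
- lid_mid (a point): The lid that fits, a loose steel hat standing brim down on the grey board: spigot below 48 mm diameter x 5 mm, brim 84 x 4 mm, crown 48 mm diameter x 28 mm; 37 mm high. Point on its axis half-way up, 18.5 mm above its underside; brim top 9.5 mm below it. Seated on the can it is 13.5 mm above can_mouth.
- board: Fixed grey plastic board 120 x 250 x 8 mm on which the two lids stand side by side; origin at the centre of its underside.
- rack: Fixed grey stud rack, block 60 mm (x) x 194 mm (y) x 30 mm high; origin at the centre of its underside. Three sockets 22 x 34 mm at y = -62, 0, +62 mm hold the studs upright, collars resting on the top.
- dog_grip (a point): The clamp: steel stud with a finger and a black wing handle. Point on the clamp's axis at the centre of the handle, which is 44 mm long (x) x 14 wide (y) x 32 high; 61 mm above the collar's underside. x along the finger and the handle, z up. Stem 16 mm diameter; about 0.2 kg. In the rack its finger points along the rack's x.
- dog_foot (a point): On the clamp's axis, at the underside of its collar (36 mm diameter, 6 mm thick), which rests on the rack or deck top; axes as dog_grip. Below it: neck 10 mm diameter, 9 mm long, then the T-foot 16 (x) x 28 (y) x 7 mm, underside 16 mm below this point. So the finger stands across the slot while the foot slides along it.
- dog_tip (a point): Lower edge of the finger's end, 33 mm from the clamp's axis and 33 mm above the collar's underside; the finger is 14 mm wide and 8 mm thick. Over the lid's brim it has 4 mm of air beneath it.
- biglid_mid (a point): Bystander: a bigger lid that does not fit (brim 104 mm, crown 62 mm diameter x 18 mm, 27 mm high). Point half-way up.
- post1_mid (a point): Bystander: plain stud in the rack with a round black knob (24 mm), 68 mm tall above the rack, no finger. Point 34 mm above the rack.
- post2_mid (a point): Bystander: short plain steel stud in the rack, 42 mm tall above the rack, 22 mm head. Point 21 mm above the rack.
- washbottle_mid (a point): Bystander: white bottle 58 mm diameter, 150 mm tall, red cap. Point 75 mm up.
- beaker_mid (a point): Bystander: glass beaker 66 mm diameter, 85 mm tall. Point 42 mm up.
- jar_mid (a point): Bystander: amber jar 52 mm diameter, 65 mm tall. Point 32 mm up.
- brush_mid (a point): Bystander: sieve brush 160 mm long, lying flat. Point at its middle.
- tubes: Bystander: fixed tube rack 50 x 160 mm with four orange-capped tubes, 105 mm tall; origin at the centre of its underside.
Things that resemble listed ones, but are neither listed nor needed, are in the scene too. Leave any orange look-alike of the part that bears lid_mid alone. Leave any yellow look-alike of the part that bears dog_grip alone.

How it is judged:
On the way, in this order (a step that is already met when the one before it is completed fails the run):
1. the lid is seated on the can, brim on brim (z of lid_mid in the frame of can_mouth between 0.0105 and 0.0165 m and horizontal distance between lid_mid and can_mouth below 0.006 m and angle between lid_mid's own z axis and vertical below 0.06 rad), for 0.2 s.
2. the clamp's foot is down in the entry window, collar on the deck (z of dog_foot in the frame of deck_lock between -0.003 and 0.0045 m and y of dog_foot in the frame of deck_lock between -0.007 and 0.007 m and horizontal distance between dog_foot and deck_window below 0.025 m), for 0.1 s.
3. the clamp, still down, has slid to the blind end (z of dog_foot in the frame of deck_lock between -0.003 and 0.0045 m and y of dog_foot in the frame of deck_lock between -0.007 and 0.007 m and x of dog_foot in the frame of deck_lock between -0.01 and 0.005 m), for 0.1 s.
At the end, for the whole second after the job is handed in: Lid brim on brim on the can (6 mm, level), can still in its ring (8 mm); clamp upright, collar on the deck, within 9 mm of the blind end, within 0.3 rad of the full quarter turn, finger tip at least 4 mm in over the lid's brim; nothing held (all of step 1 and z of dog_foot in the frame of deck_lock between -0.003 and 0.0045 m and y of dog_foot in the frame of deck_lock between -0.007 and 0.007 m and x of dog_foot in the frame of deck_lock between -0.009 and 0.005 m and angle between the x axis of dog_grip and the x axis of deck, either way round below 0.3 rad and horizontal distance between dog_tip and can_mouth below 0.038 m and angle between dog_grip's own z axis and vertical below 0.1 rad and z of can_mouth in the frame of deck_lock below 0.028 m and distance of can_mouth from where it was at the start of the episode below 0.008 m and angle between can_mouth's own z axis and vertical below 0.06 rad and z of dog_tip in the frame of lid_mid above -0.0115 m); the robot touches nothing.
It fails at once if a bystander is pushed or lifted more than 25 to 40 mm from its place (distance of any of biglid_mid, washbottle_mid, beaker_mid, jar_mid from where it was at the start of the episode above 0.03 m or distance of any of post1_mid, post2_mid from where it was at the start of the episode above 0.025 m or distance of brush_mid from where it was at the start of the episode above 0.04 m).
It fails at once if the can is knocked out of its ring (distance of can_mouth from where it was at the start of the episode above 0.02 m).
It also fails if it takes over 67 s, if anything falls off the work surface, if the arm or the gripper's body presses on something with over 40 N, if the wrist force passes 120 N, or if a joint passes its speed limit or range.

## Robot

A 7-joint arm with a two-finger parallel gripper is mounted at the origin on the work surface. World frame = base frame: x ahead of the robot, y to its left, z up, the work surface at z = 0. Lengths are in m, angles in rad, forces in N, time in s.
With the tool pointing down it reaches from about 0.4 to 0.875 m from the base axis. Payload 19.3 kg.
Tool frame: the origin (TCP) lies at the very end of the fingers, on their centre line; the grasp point (between the pads) lies bot.grasp_offset behind it (bot.grasp_offset is the distance from the TCP to the grasp point, in m); z points along the fingers, y is the direction in which the jaws open and shut (so a half turn about z gives the same grasp; the last joint's range is limited). The gripper opens to 85 mm and grips with 20 to 120 N. Pads are 22 mm wide; open, the fingers measure 114 mm over their backs; the gripper's body (76 mm by 85 mm) begins 54 mm behind the grasp point. The pads swing forward as they close: fully open they stand 13 mm farther back than shut.
Start: joints at [-1.395, 0.521, -0.036, 1.599, 0.021, 1.021, -0.113], TCP at [0.152, 0.606, 0.231] pointing down, gripper open.
Joint ranges: [-2.91, 2.91], [-0.3, 2.13], [-1.5, 1.42], [0.17, 2.43], [-1.26, 4.41], [0.16, 1.93], [-2.52, 2.52]. Speed limits (rad/s): [1.89, 1.89, 2.39, 2.39, 3.01, 3.01, 3.01].

## Interface

Orientations are given as [roll, pitch, yaw] about the fixed x, y, z axes, in that order (R = Rz(yaw) Ry(pitch) Rx(roll)).
In Python, from workcell import bot gives the robot as it stands. The module is installed in compiled form; this text tells all that it offers.
- The arm moves only by the shell command python3 -m handwheel 'ROWS' [OPENING] [FORCE]. ROWS is JSON, a list of rows, each a list of 6 numbers: the shift along the tool's x, y, z as a fraction of full scale, then the turn, a rotation vector about the tool's x, y, z as a fraction of full scale. In form: [[x, y, z, rx, ry, rz], ...]. A call has 1 to 8 rows; each row shifts and turns the commanded pose from where the row before left it, along the tool's axes as they then stand; what a row does not reach is not made up. Full scale, the value 1, is 0.025 m for a shift and 360 degrees for a turn. A row lasts 1/8 s, in which the tool goes at most 62.5 mm and 10.7 degrees, less where a joint would pass 70% of its speed; a pose out of reach is approached as far as the arm can. A call with a number of a shift or a turn outside -1 to 1 is refused whole. A call with a gripper value outside its range is refused whole. OPENING is the closure, from -1 (fully open) to 1 (shut), set as the call begins (- or left out, the last holds). The fingers move at their own pace and stop on an object; FORCE is the grip in N (left out, the last holds). Time passes only in rows, so rows that do not move let the fingers close. It gives the time, the measured TCP pose, the force and the opening at its end, in the units of the state.
- bot.observe(): the state, without advancing time (a new reading comes with each control period).
- bot.grab_frame(name): name is "scene" or "top" or "wrist"; returns a dict with "pixels" (480x640x3 uint8, blue, green, red), "vertical_fov" (degrees; the focal length in pixels is half the picture's height over the tangent of half this angle, whatever the lens; pixels are square), "cx", "cy" (the principal point, pixels), "R" (3x3) and "t" (3): a world point X has camera coordinates R X + t. Camera axes: x right, y down, z forward; pixel columns grow to the right and rows downward; lengths in m; the calibration is good to about 2 mm. A picture is of the moment at which its call begins. There is no depth.
- bot.job_done(): hands the job in, once; it reports no verdict.
Trained networks look in a picture, given as the dict that the camera call returned (one of the last four; its "shot" number tells which), for a name from the list of things; names that differ only in an ending like _2 or _b are one class to them, and where a whole thing is asked for, a point or a joint stands for the part that bears it (a point fixed in the world has none). Each returns a list of dicts, best first, with "score" (0 to 1); they miss things now and then, are a little off and sometimes report something else, mostly with a low value. They report only what shows in the picture. A call takes as long as a camera call. They do not tell look-alikes from the thing itself.
- bot.trace(picture, thing): "region" (480x640 bool, what is visible of it) and "point" ([column, row] in pixels, amid what is visible of it).
The state is a dict: "clock": time; "qpos": joint angles; "qd": joint speeds; "joint_efforts": joint torques, N m; "position": TCP position; "tool_rot": TCP orientation; "force": force on the tool from outside, world axes, zero at the start; "moment": the same for the moment, N m; "grip_width": finger opening in m.
Only numpy, scipy, OpenCV 4.12 (cv2) and the standard library are available. Lean on these libraries where they do the work, as an engineer would, in place of code of your own. Each camera call takes 0.05 s, during which the arm holds its last target.

## Working session

There is one attempt and no reset: what is moved stays moved. The work goes in short steps, Python scripts to look and compute and a shell command to move; the robot and the scene stay as the last step left them, time stands still between calls to the robot, and variables do not carry over. Pictures are saved under pics/ and viewed, and the job is handed in when it is done.

```bash
mkdir -p pics
cat > h.py <<'E'
import numpy as np, cv2
from workcell import bot
def save(f,n): cv2.imwrite('pics/'+n+'.png',f['pixels'])
def ray(f,u,v):
    fl=240/np.tan(np.radians(f['vertical_fov'])/2)
    R=np.array(f['R']);t=np.array(f['t'])
    d=R.T@np.array([(u-f['cx'])/fl,(v-f['cy'])/fl,1.]);return -R.T@t,d
def onz(f,u,v,z):
    c,d=ray(f,u,v);return c+d*(z-c[2])/d[2]
def proj(f,X):
    fl=240/np.tan(np.radians(f['vertical_fov'])/2)
    p=np.array(f['R'])@np.array(X)+np.array(f['t']);return np.array([f['cx']+fl*p[0]/p[2],f['cy']+fl*p[1]/p[2]])
E
python3 - <<'E'
from h import *
s=bot.observe();print({k:np.round(v,3) for k,v in s.items()},bot.grasp_offset)
for n in ['scene','top','wrist']:
    f=bot.grab_frame(n);save(f,n+'0');print(n,f['vertical_fov'],f['cx'],f['cy'],np.round(f['R'],3).tolist(),np.round(f['t'],3))
    for th in ['deck','can_mouth','lid_mid','dog_grip','biglid_mid','post1_mid','rack','board']:
        try: print(th,[(round(r['score'],2),np.round(r['point']).tolist(),int(r['region'].sum())) for r in bot.trace(f,th)])
        except Exception as e: print(th,e)
E
```

```text
{'clock': np.float64(0.0), 'qpos': array([-1.395,  0.522, -0.036,  1.6  ,  0.021,  1.021, -0.113]), 'qd': array([-0.002, -0.001,  0.003, -0.   ,  0.001,  0.   ,  0.001]), 'joint_efforts': array([ 0.0000e+00, -9.2708e+01,  1.9800e+00, -3.6994e+01,  1.8000e-02,
        8.0000e-03, -0.0000e+00]), 'position': array([0.152, 0.606, 0.231]), 'tool_rot': array([-3.14 ,  0.   ,  2.896]), 'force': array([-0.285,  0.042,  0.913]), 'moment': array([0.005, 0.001, 0.042]), 'grip_width': np.float64(0.085)} 0.0187
scene 44.0336838864607 310.87771912770853 241.52413127089469 [[-0.775, 0.632, -0.014], [0.408, 0.483, -0.775], [-0.482, -0.606, -0.632]] [ 0.425 -0.154  1.611]
deck [(0.89, [293.0, 272.0], 3938)]
can_mouth [(0.62, [324.0, 269.0], 842)]
lid_mid [(0.89, [294.0, 157.0], 471), (0.81, [228.0, 200.0], 507)]
dog_grip [(0.84, [478.0, 295.0], 651), (0.71, [335.0, 353.0], 879), (0.57, [525.0, 294.0], 615)]
biglid_mid [(0.73, [263.0, 186.0], 637), (0.7, [326.0, 264.0], 859)]
post1_mid [(0.71, [461.0, 325.0], 488)]
rack [(0.62, [455.0, 343.0], 2020)]
board [(0.93, [248.0, 200.0], 946)]
top 56.67586251
[... 222 characters left out ...]
 [294.0, 236.0], 860)]
lid_mid [(0.92, [442.0, 231.0], 840), (0.81, [472.0, 339.0], 852), (0.72, [395.0, 290.0], 789), (0.38, [451.0, 279.0], 1257), (0.31, [179.0, 302.0], 246)]
dog_grip [(0.74, [162.0, 340.0], 365), (0.5, [180.0, 304.0], 248)]
biglid_mid [(0.63, [450.0, 281.0], 1220)]
post1_mid [(0.66, [170.0, 273.0], 239)]
rack [(0.93, [182.0, 273.0], 1524), (0.43, [409.0, 196.0], 687)]
board [(0.41, [179.0, 300.0], 249), (0.34, [182.0, 273.0], 1584)]
wrist 58.14400168047324 322.44588017368477 240.06587557986123 [[0.243, 0.97, 0.001], [0.932, -0.234, 0.278], [0.27, -0.067, -0.96]] [-0.626 -0.037  0.377]
deck []
can_mouth []
lid_mid []
dog_grip []
biglid_mid []
post1_mid []
rack []
board []
```

View pics/scene0.png

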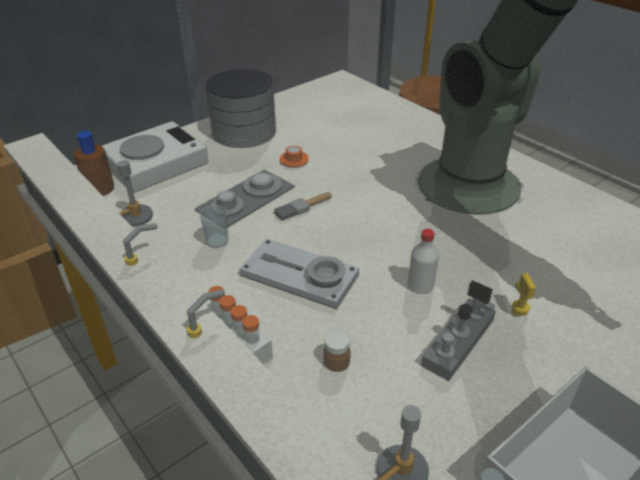

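View pics/top0.png

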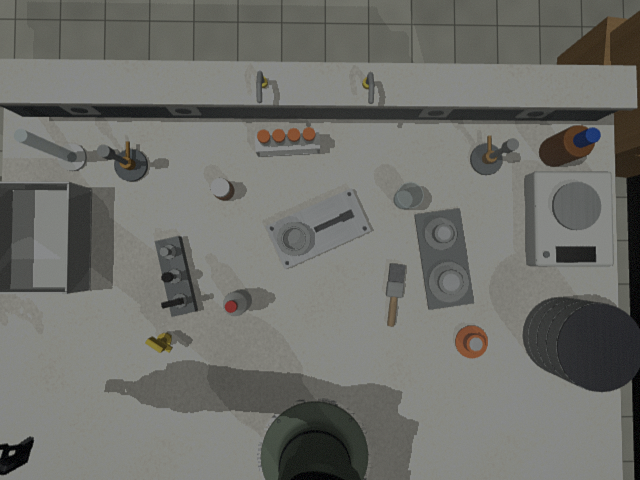

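Run:
```python
import cv2
t=cv2.imread('pics/top0.png')
cv2.imwrite('pics/t_a.png',cv2.resize(t[150:375,230:520],None,fx=2.7,fy=2.6,interpolation=cv2.INTER_CUBIC))
cv2.imwrite('pics/t_b.png',cv2.resize(t[210:410,130:330],None,fx=3,fy=3,interpolation=cv2.INTER_CUBIC))
```

```text
(no output)
```

View pics/t_a.png

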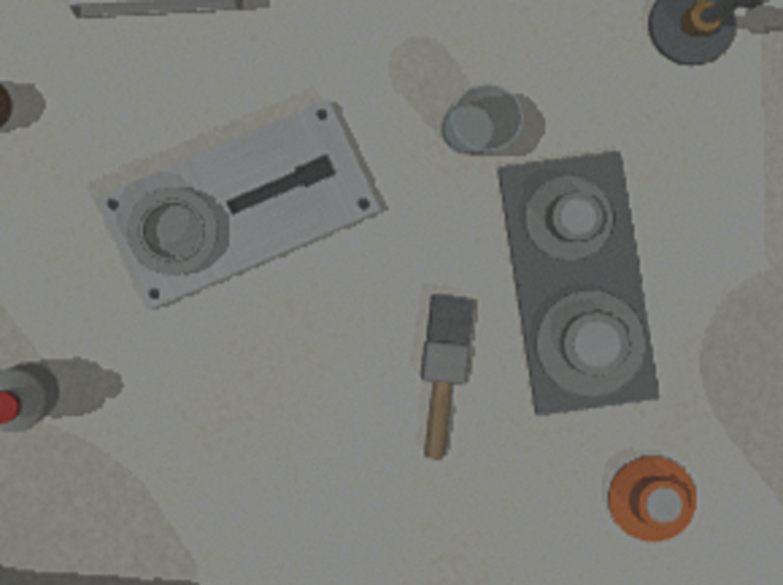

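View pics/t_b.png

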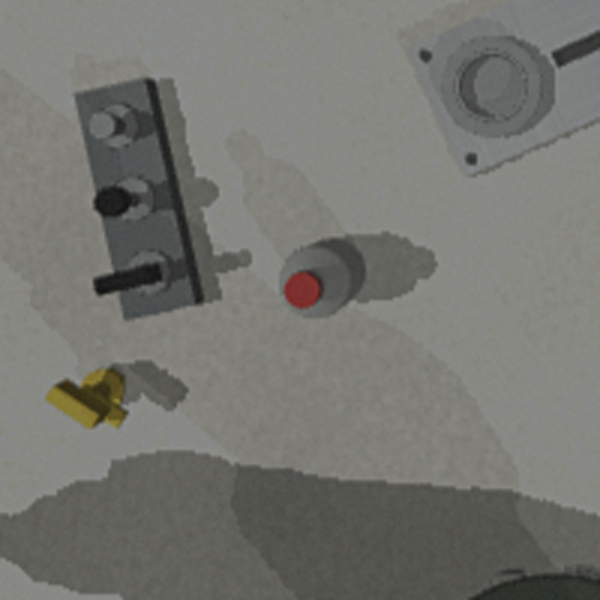

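Run:
```python
from h import *
f=bot.grab_frame('top')
g=cv2.cvtColor(f['pixels'],cv2.COLOR_BGR2GRAY)
def P(n,u,v,z): print(n,np.round(onz(f,u,v,z),4))
a=lambda x,y:(230+x/2.7,150+y/2.6)
b=lambda x,y:(130+x/3,210+y/3)
P('win end',*a(331,166),.022);P('blind',*a(230,208),.022)
for r in [(105,190),(100,205)]:pass
P('can brim',*a(178,227),.047);P('mouth',*a(176,229),.047)
P('lid brim',*a(570,218),.017);P('lid top',*a(579,214),.045)
P('big brim',*a(592,343),.017)
for c in [(499,167),(622,152),(658,398),(537,414)]:P('board',*a(*c),.008)
P('handle',*b(128,278),.030+.077);P('hL',*b(94,284),.107);P('hR',*b(162,270),.107)
for c in [(75,94),(148,79),(200,302),(126,320)]:P('rack',*b(*c),.03)
P('yellow',*b(80,402),.05);P('bottle',*b(322,280),.0);P('beaker',*a(515,125),.0);P('cap',*b(302,290),.15)
m=[r for r in bot.trace(f,'deck')][0]['region'].astype(np.uint8)
c,s,ang=cv2.minAreaRect(cv2.findContours(m,0,1)[0][0]);print(c,s,ang)
for q in cv2.boxPoints((c,s,ang)):P('deck',*q,.022)
w=bot.grab_frame('scene')
cv2.imwrite('pics/s_c.png',cv2.resize(w['pixels'][260:390,400:560],None,fx=4,fy=4,interpolation=cv2.INTER_CUBIC))
```

```text
win end [ 0.6139 -0.0978  0.022 ]
blind [ 0.5726 -0.0023  0.022 ]
can brim [0.5528 0.0458 0.047 ]
mouth [0.5509 0.0476 0.047 ]
lid brim [ 0.5631 -0.3263  0.017 ]
lid top [ 0.5654 -0.3264  0.045 ]
big brim [ 0.4397 -0.3459  0.017 ]
board [ 0.6145 -0.2608  0.008 ]
board [ 0.6297 -0.3802  0.008 ]
board [ 0.3846 -0.4118  0.008 ]
board [ 0.3693 -0.295   0.008 ]
handle [0.3986 0.3289 0.107 ]
hL [0.3941 0.3548 0.107 ]
hR [0.4046 0.3029 0.107 ]
rack [0.5436 0.3975 0.03  ]
rack [0.5561 0.3375 0.03  ]
rack [0.3709 0.2928 0.03  ]
rack [0.3564 0.3534 0.03  ]
yellow [0.2931 0.3836 0.05  ]
bottle [0.3857 0.197  0.    ]
beaker [ 0.6577 -0.2788  0.    ]
cap [0.3934 0.1878 0.15  ]
(317.43115234375, 227.84262084960938) (47.92647933959961, 95.16584014892578) 66.37062072753906
deck [0.5853 0.1268 0.022 ]
deck [ 0.6832 -0.0951  0.022 ]
deck [ 0.5708 -0.1437  0.022 ]
deck [0.4741 0.078  0.022 ]
```

View pics/s_c.png

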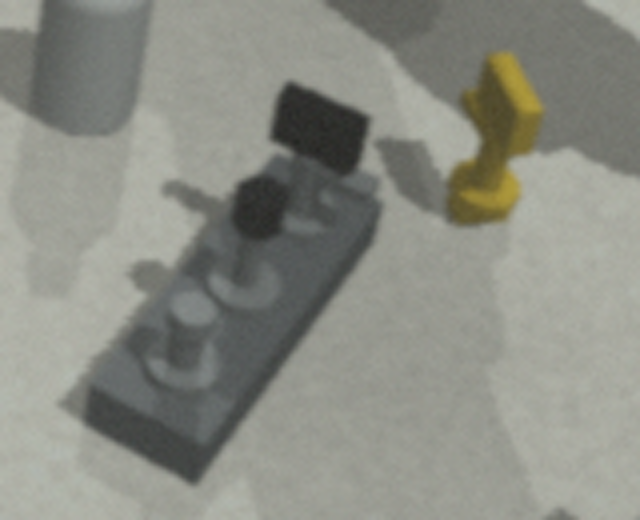

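View pics/wrist0.png

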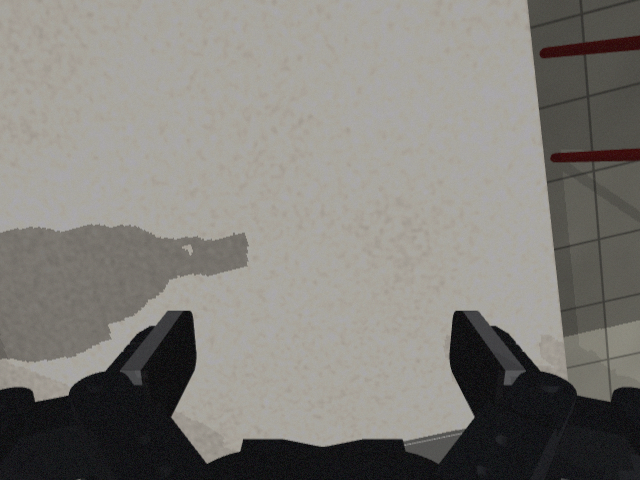

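```bash
R='python3 -m handwheel'
python3 -m handwheel '[[-0.97,-0.98,-0.07,0,0,0],[-0.97,-0.98,-0.07,0,0,0],[-0.97,-0.98,-0.07,0,0,0],[-0.97,-0.98,-0.07,0,0,0],[-0.97,-0.98,-0.07,0,0,0],[-0.97,-0.98,-0.07,0,0,0],[-0.97,-0.98,-0.07,0,0,0],[-0.97,-0.98,-0.07,0,0,0]]' -1
python3 - <<'E'
from h import *
f=bot.grab_frame('wrist');save(f,'w1')
E
python3 -m handwheel '[[-0.97,-0.98,-0.07,0,0,0],[-0.97,-0.98,-0.07,0,0,0],[-0.97,-0.98,-0.07,0,0,0],[-0.97,-0.98,-0.07,0,0,0],[-0.97,-0.98,-0.07,0,0,0],[-0.97,-0.98,-0.07,0,0,0],[-0.97,-0.98,-0.07,0,0,0],[-0.97,-0.98,-0.07,0,0,0]]'
python3 -m handwheel '[[0,0,0,0,0,0.028],[0,0,0,0,0,0.028],[0,0,0,0,0,0.028],[0,0,0,0,0,0.028],[0,0,0,0,0,0.028],[0,0,0,0,0,0.028],[0,0,0,0,0,0.028],[0,0,0,0,0,0.028]]'
python3 - <<'E'
from h import *
f=bot.grab_frame('wrist');save(f,'w2')
s=bot.observe();print(np.round(s['position'],4),np.round(s['tool_rot'],4),np.round(s['qpos'],3),s['clock'])
E
```

```text
clock: 2.5
position: [0.2931, 0.3679, 0.2455]
tool_rot: [3.141, 0.0, 2.896]
force: [0.7, -1.4, 0.6]
grip_width: 0.0854
clock: 3.55
position: [0.4336, 0.1307, 0.2595]
tool_rot: [3.141, 0.0, 2.896]
force: [-0.2, 0.0, -0.7]
grip_width: 0.0854
clock: 4.55
position: [0.4331, 0.1317, 0.2594]
tool_rot: [3.141, -0.0, 1.483]
force: [0.7, 0.1, -0.5]
grip_width: 0.0853
[0.4331 0.1317 0.2594] [ 3.1414e+00 -1.0000e-04  1.4732e+00] [-0.788  0.224  0.431  2.015 -0.116  0.925 -0.395] 4.6
```

View pics/w1.png

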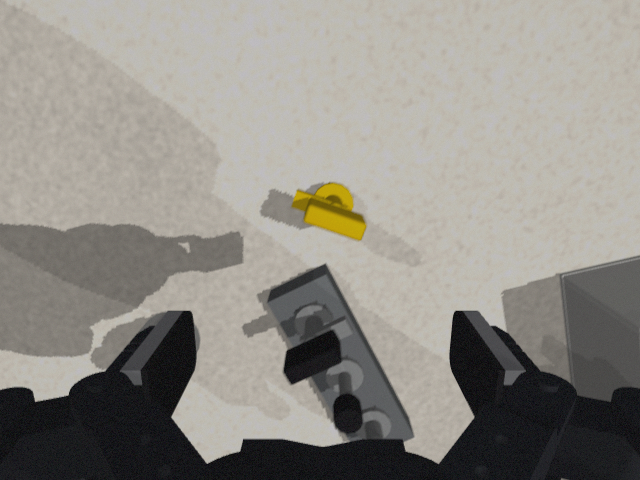

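View pics/w2.png

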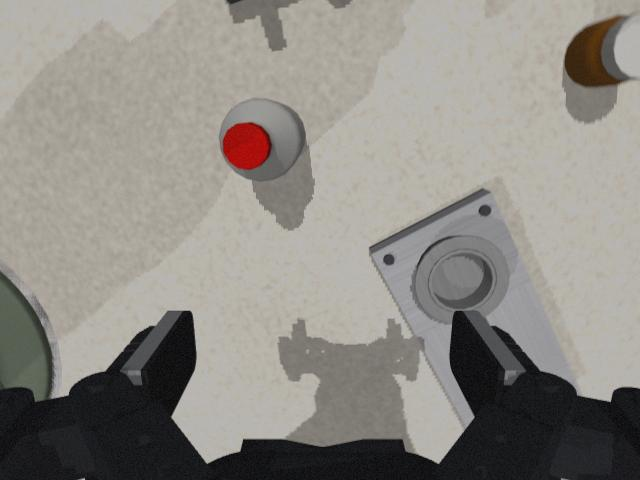

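```bash
cat >> h.py <<'E'
import pickle
def grab(n,tag):
    f=bot.grab_frame(n);save(f,tag);pickle.dump(f,open('pics/'+tag+'.pkl','wb'));return f
def load(tag): return pickle.load(open('pics/'+tag+'.pkl','rb'))
def st():
    s=bot.observe();print(np.round(s['position'],4),np.round(s['tool_rot'],4),'q',np.round(s['qpos'],2),'F',np.round(s['force'],1),round(s['grip_width'],4),s['clock'])
def axes():
    s=bot.observe();from_=s['tool_rot']
    from scipy.spatial.transform import Rotation as Ro
    return np.array(s['position']),Ro.from_euler('xyz',from_).as_matrix()
def go(target,yaw=None):
    p,R=axes();d=R.T@(np.array(target)-p)/.025
    print('tool units',np.round(d,2),'dist',round(float(np.linalg.norm(d)*.025),3), 'dyaw tool z frac', None if yaw is None else round((((bot.observe()['tool_rot'][2]-np.radians(yaw)+np.pi)%(2*np.pi))-np.pi)/2/np.pi,4))
E
python3 - <<'E'
from h import *
f=grab('wrist','w2');st()
for r in bot.trace(f,'can_mouth'):
    m=r['region'].astype(np.uint8);(cx,cy),_,_=e=cv2.fitEllipse(max(cv2.findContours(m,0,1)[0],key=len));print(r['score'],r['point'],e,onz(f,cx,cy,.047))
E
python3 -m handwheel '[[-0.96,0.34,0.08,0,0,0],[-0.96,0.34,0.08,0,0,0],[-0.96,0.34,0.08,0,0,0],[-0.96,0.34,0.08,0,0,0],[-0.96,0.34,0.08,0,0,0],[-0.96,0.34,0.08,0,0,0],[-0.96,0.34,0.08,0,0,0]]'
python3 - <<'E'
from h import *
f=grab('wrist','w3');st()
E
python3 -m handwheel '[[-0.96,0.34,0.08,0,0,0],[-0.96,0.34,0.08,0,0,0],[-0.96,0.34,0.08,0,0,0],[-0.96,0.34,0.08,0,0,0],[-0.96,0.34,0.08,0,0,0],[-0.96,0.34,0.08,0,0,0],[-0.96,0.34,0.08,0,0,0]]'
python3 -m handwheel '[[-0.96,0.34,0.08,0,0,0],[-0.96,0.34,0.08,0,0,0],[-0.96,0.34,0.08,0,0,0],[-0.96,0.34,0.08,0,0,0],[-0.96,0.34,0.08,0,0,0],[-0.96,0.34,0.08,0,0,0],[-0.96,0.34,0.08,0,0,0]]'
python3 - <<'E'
from h import *
f=grab('wrist','w4');st()
for r in bot.trace(f,'lid_mid'):
    print(r['score'],r['point'],onz(f,*r['point'],.03))
E
```

```text
[0.4331 0.1318 0.2594] [ 3.1414 -0.      1.4859] q [-0.79  0.22  0.43  2.01 -0.12  0.93 -0.38] F [-0.1 -0.3 -0.6] 0.0856 4.65
0.83 [462.7, 272.8] ((462.7960205078125, 275.9847106933594), (82.15727996826172, 97.64366912841797), 72.3194580078125) [0.54996008 0.05664306 0.047     ]
clock: 5.58
position: [0.4787, -0.0415, 0.2453]
tool_rot: [3.141, -0.0, 1.493]
force: [-0.1, -0.5, -0.1]
grip_width: 0.0855
[ 0.4791 -0.0445  0.2452] [3.1410e+00 1.1000e-03 1.4908e+00] q [-0.44  0.3   0.51  1.97 -0.18  0.91  0.08] F [-2.7 -3.8 -1.6] 0.0851 5.625
clock: 6.5
position: [0.5242, -0.2137, 0.2312]
tool_rot: [-3.142, -0.0, 1.493]
force: [0.6, 0.5, 0.1]
grip_width: 0.0856
clock: 7.38
position: [0.5697, -0.386, 0.217]
tool_rot: [-3.141, -0.001, 1.493]
force: [0.1, -0.4, 1.0]
grip_width: 0.0852
[ 0.5692 -0.3891  0.2166] [-3.1410e+00  1.1000e-03  1.4909e+00] q [ 0.23  0.69  0.48  1.44 -0.34  1.09  0.69] F [-3.1  0.3 -1.8] 0.0857 7.425
0.59 [16.6, 255.7] [ 0.32366155 -0.40324672  0.03      ]
0.55 [310.6, 128.3] [ 0.56655829 -0.32307227  0.03      ]
```

View pics/w3.png

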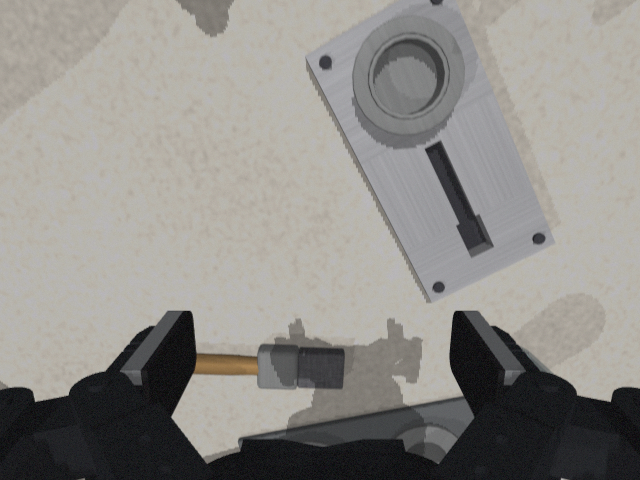

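View pics/w4.png

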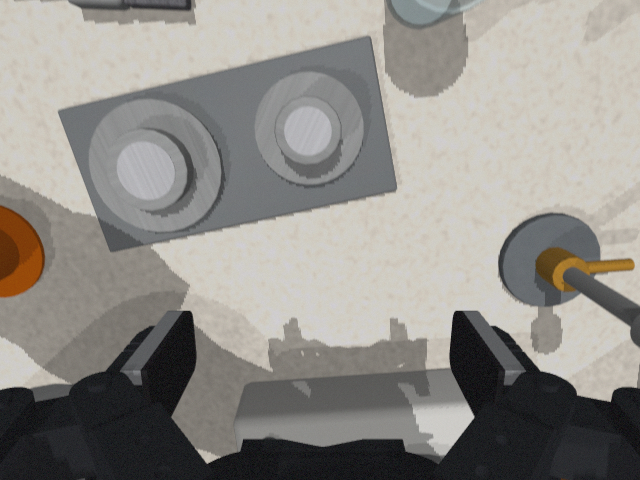

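Run:
```python
from h import *
f=load('w3');cv2.imwrite('pics/c3.png',cv2.resize(f['pixels'][0:260,330:560],None,fx=3,fy=2.3,interpolation=cv2.INTER_CUBIC))
f=load('w4');g=cv2.cvtColor(f['pixels'],cv2.COLOR_BGR2GRAY)
m=(g[95:165,270:345]>185).astype(np.uint8);c=max(cv2.findContours(m,0,1)[0],key=cv2.contourArea);e=cv2.fitEllipse(cv2.convexHull(c));print(e,onz(f,e[0][0]+270,e[0][1]+95,.045))
r=[r for r in bot.trace(f,'lid_mid')] if 0 else None
f4=bot.grab_frame('wrist')
for r in bot.trace(f4,'lid_mid'):
    m=r['region'].astype(np.uint8);c=max(cv2.findContours(m,0,1)[0],key=len)
    if len(c)>4: e=cv2.fitEllipse(cv2.convexHull(c));print(r['score'],e,onz(f4,*e[0],.017),onz(f4,*e[0],.015))
pickle.dump(f4,open('pics/w4b.pkl','wb'));st()
cv2.imwrite('pics/c4.png',cv2.resize(f4['pixels'][60:200,240:380],None,fx=4,fy=4,interpolation=cv2.INTER_CUBIC))
```

```text
((51.09177780151367, 39.133216857910156), (5.7346673011779785, 32.07026672363281), 24.529041290283203) [ 0.5740213  -0.32725723  0.045     ]
0.63 ((-6.032289505004883, 248.36293029785156), (87.94636535644531, 105.31419372558594), 122.53875732421875) [ 0.29598893 -0.4002014   0.017     ] [ 0.29435317 -0.40069104  0.015     ]
0.58 ((308.99871826171875, 124.3851318359375), (109.08385467529297, 112.71876525878906), 170.26205444335938) [ 0.56451055 -0.32235101  0.017     ] [ 0.56444834 -0.32238444  0.015     ]
[ 0.5692 -0.3853  0.2169] [-3.1411e+00 -6.0000e-04  1.4907e+00] q [ 0.23  0.69  0.48  1.45 -0.34  1.09  0.69] F [-0.5 -0.4 -0.1] 0.0856 7.575
```

View pics/c3.png

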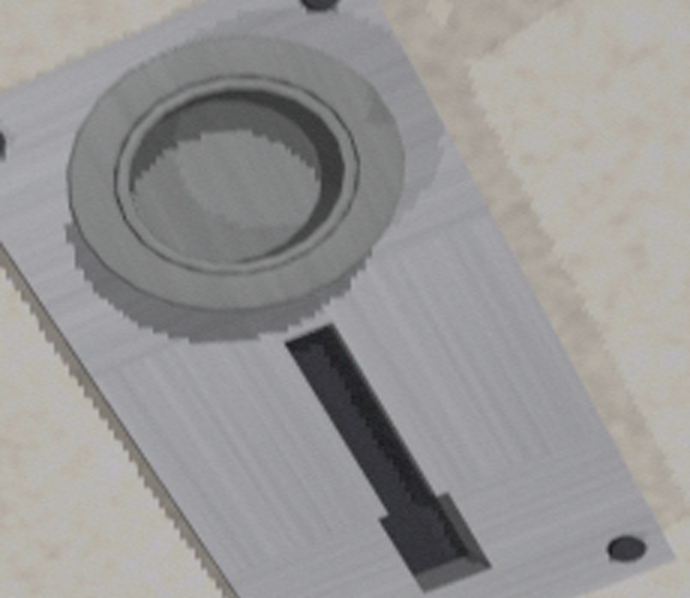

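View pics/c4.png

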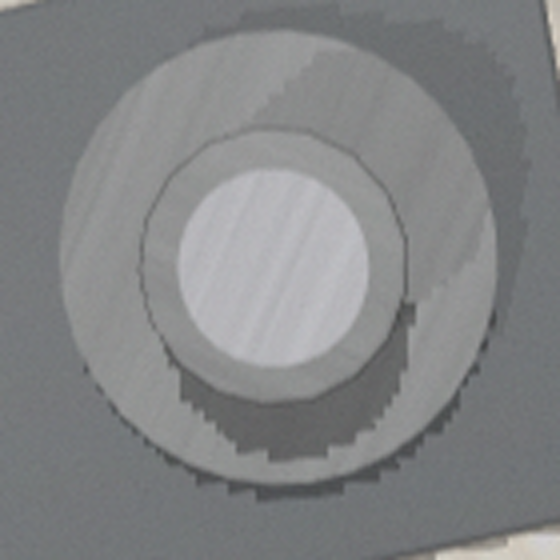

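Run:
```python
from h import *
f=load('w4b')
print('crown',onz(f,308.6,126.1,.045),'brim',onz(f,309.75,124.6,.017))
f=load('w3')
a=lambda x,y:(330+x/3,y/2.3)
can=onz(f,*a(236,173),.047)[:2];print('can',can)
e=onz(f,*a(310,333.5),.022)[:2];w=onz(f,*a(457.5,578),.022)[:2]
n1=onz(f,*a(381,518),.022)[:2];n2=onz(f,*a(449,493),.022)[:2]
d=(can-w);d/=np.linalg.norm(d)
print('blind',e,'winfar',w,'near',n1,n2,'len',np.linalg.norm(e-w),'win len',np.linalg.norm((n1+n2)/2-w),'w',np.linalg.norm(n1-n2),'yaw can',np.degrees(np.arctan2(d[1],d[0])),'yaw slot',np.degrees(np.arctan2(*(e-w)[::-1])))
print('|blind-can|',np.linalg.norm(e-can))
for q in [(325,62),(437,0),(438.5,287),(538.5,238)]: print('screw',onz(f,*q,.022))
go([.5645,-.3235,.10],70)
```

```text
crown [ 0.56499954 -0.32301888  0.045     ] brim [ 0.56506855 -0.32255485  0.017     ]
can [0.55072686 0.05333607]
blind [ 0.57477576 -0.00070038] winfar [ 0.61771739 -0.09655327] near [ 0.59493994 -0.07087898] [ 0.61441861 -0.06266427] len 0.10503218598686084 win len 0.03251059045948841 w 0.0211400086835938 yaw can 114.08145293279132 yaw slot 114.13214465691837
|blind-can| 0.05914632238510757
screw [0.49017301 0.06989866 0.022     ]
screw [0.57819559 0.10701837 0.022     ]
screw [ 0.57870157 -0.1276368   0.022     ]
screw [ 0.6665224  -0.08803273  0.022     ]
tool units [ 2.45 -0.38  4.68] dist 0.132 dyaw tool z frac 0.0428
```

```bash
python3 -m handwheel '[[0.62,-0.1,0.78,0,0,0],[0.62,-0.1,0.78,0,0,0],[0.62,-0.1,0.78,0,0,0],[0.62,-0.1,0.78,0,0,0],[0,0,0.78,0,0,0],[0,0,0.78,0,0,0],[0,0,0,0,0,0]]'
python3 - <<'E'
from h import *
f=grab('wrist','w5');st()
go([.565,-.3228,.023])
E
```

```text
clock: 8.45
position: [0.5638, -0.323, 0.0988]
tool_rot: [-3.139, -0.001, 1.488]
force: [-1.4, -0.0, 0.8]
grip_width: 0.0855
[ 0.5642 -0.3234  0.0999] [-3.1407  0.      1.4878] q [ 0.16  0.76  0.42  1.65 -0.39  0.82  0.67] F [-0.2 -0.5  0.6] 0.0855 8.5
tool units [0.03 0.03 3.07] dist 0.077 dyaw tool z frac None
```

View pics/w5.png

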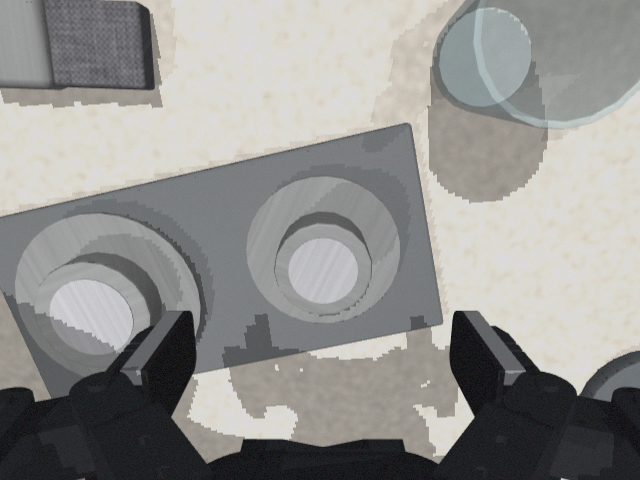

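```bash
python3 - <<'E'
from h import *
f=load('w5');print(onz(f,323,270,.045))
E
python3 -m handwheel '[[0,0,0.6,0,0,0],[0,0,0.6,0,0,0],[0,0,0.6,0,0,0],[0,0,0.6,0,0,0],[0,0,0.55,0,0,0],[0,0,0,0,0,0]]'
python3 - <<'E'
from h import *
f=grab('wrist','w6');st()
E
```

```text
[ 0.56451813 -0.32306728  0.045     ]
clock: 9.25
position: [0.564, -0.3226, 0.0253]
tool_rot: [-3.14, -0.001, 1.488]
force: [0.1, 0.3, 0.1]
grip_width: 0.0851
[ 0.5643 -0.3229  0.0262] [-3.1409e+00 -1.0000e-04  1.4882e+00] q [ 0.2   0.86  0.37  1.67 -0.44  0.7   0.7 ] F [ 0.8  0.  -0.2] 0.0853 9.3
```

View pics/w6.png

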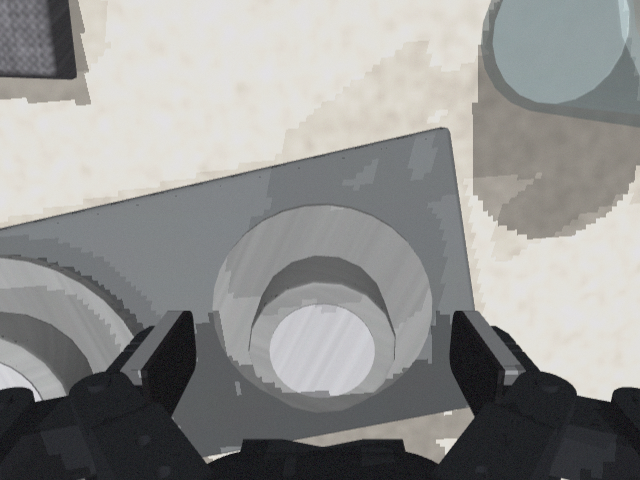

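```bash
python3 -m handwheel '[[0,0,0,0,0,0],[0,0,0,0,0,0],[0,0,0,0,0,0],[0,0,0,0,0,0],[0,0,0,0,0,0],[0,0,0,0,0,0]]' 1 60
python3 - <<'E'
from h import *
st()
E
python3 -m handwheel '[[0,0,-0.3,0,0,0],[0,0,-0.8,0,0,0],[0,0,-0.8,0,0,0],[0,0,-0.8,0,0,0],[0,0,-0.8,0,0,0],[0,0,0,0,0,0]]'
python3 - <<'E'
from h import *
f=grab('wrist','w7');st()
go([.5507,.0500,.16],75)
E
```

```text
clock: 10.05
position: [0.5649, -0.3229, 0.0275]
tool_rot: [3.141, 0.0, 1.488]
force: [-2.8, 1.8, 9.0]
grip_width: 0.0457
[ 0.5649 -0.3229  0.0275] [3.1406e+00 1.0000e-04 1.4884e+00] q [ 0.19  0.86  0.37  1.67 -0.44  0.7   0.7 ] F [-2.8  1.8  9. ] 0.0457 10.05
clock: 10.8
position: [0.5653, -0.3232, 0.1161]
tool_rot: [3.139, 0.001, 1.488]
force: [-0.4, -0.1, -1.7]
grip_width: 0.0458
[ 0.5648 -0.3228  0.1148] [3.1405e+00 2.0000e-04 1.4884e+00] q [ 0.16  0.74  0.43  1.64 -0.39  0.85  0.66] F [ 0.6 -0.1 -0.9] 0.0457 10.85
tool units [14.82 -1.79 -1.81] dist 0.376 dyaw tool z frac 0.0286
```

View pics/w7.png

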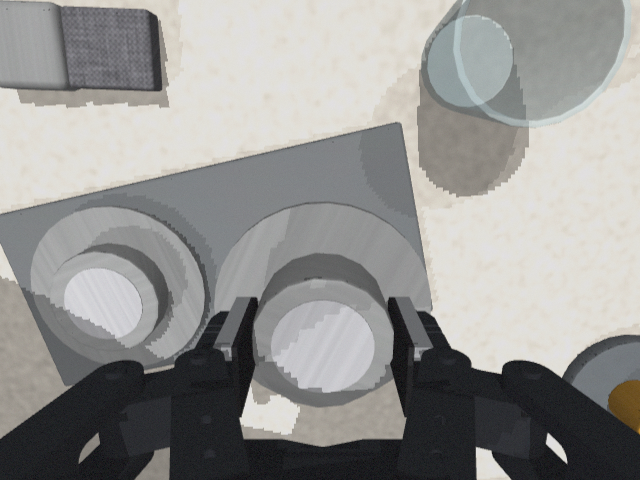

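```bash
python3 -m handwheel '[[0.97,-0.13,-0.3,0,0,0],[0.97,-0.13,-0.3,0,0,0],[0.97,-0.13,-0.3,0,0,0],[0.97,-0.13,-0.3,0,0,0],[0.97,-0.13,-0.3,0,0,0],[0.97,-0.13,-0.3,0,0,0]]'
python3 -m handwheel '[[0.97,-0.13,0,0,0,0],[0.97,-0.13,0,0,0,0],[0.97,-0.13,0,0,0,0],[0.97,-0.13,0,0,0,0],[0.97,-0.13,0,0,0,0],[0.97,-0.13,0,0,0,0],[0,0,0,0,0,0],[0,0,0,0,0,0]]'
python3 - <<'E'
from h import *
f=grab('wrist','w8');st()
cv2.imwrite('pics/c8.png',cv2.resize(f['pixels'][20:280,230:490],None,fx=3,fy=2.3,interpolation=cv2.INTER_CUBIC))
E
```

```text
clock: 11.6
position: [0.5566, -0.1753, 0.1585]
tool_rot: [-3.14, -0.0, 1.488]
force: [-0.0, 0.9, -0.8]
grip_width: 0.0456
clock: 12.6
position: [0.5494, -0.0301, 0.1587]
tool_rot: [-3.141, 0.001, 1.488]
force: [0.0, -0.4, -0.8]
grip_width: 0.0456
[ 0.5495 -0.0304  0.1588] [-3.1412e+00  5.0000e-04  1.4875e+00] q [-0.4   0.55  0.49  1.89 -0.35  0.79  0.19] F [ 0.2  0.1 -1.3] 0.0458 12.65
```

View pics/w8.png

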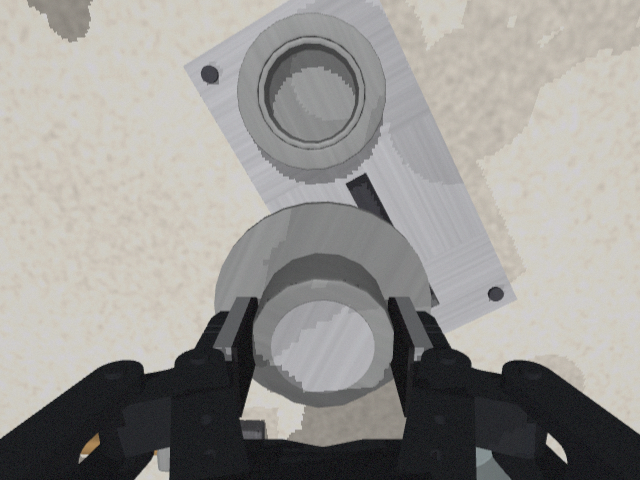

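View pics/c8.png

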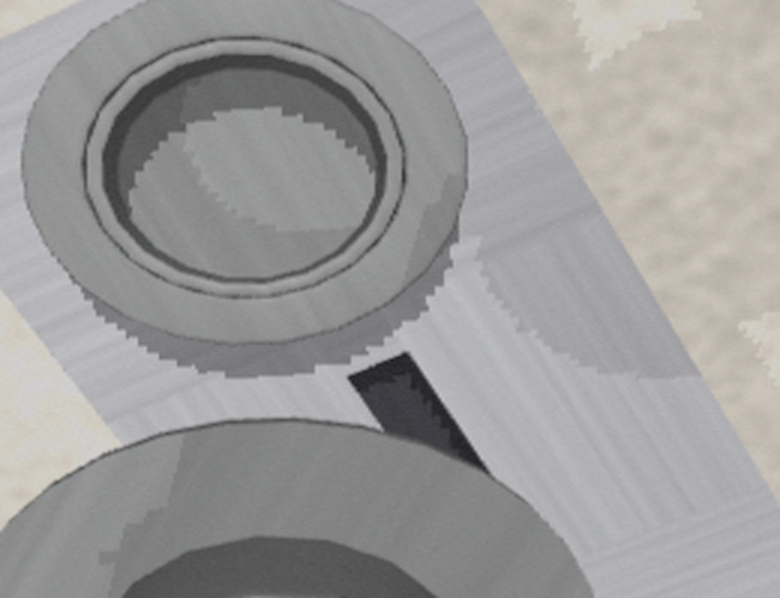

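Run:
```python
from h import *
f=load('w8')
c1=onz(f,311.7,91.3,.047);c2=onz(f,311.5,92.8,.047);print(c1,c2)
# model ellipse check
for z,r in((.047,.042),(.047,.0265)):
    P=np.array([proj(f,[c1[0]+r*np.cos(a),c1[1]+r*np.sin(a),z]) for a in np.linspace(0,6.283,73)]);print(r,P.min(0),P.max(0))
p=np.array([.5495,-.0304])
for z,r in((.1763,.024),(.1588-.0195+.009,.042)):
    P=np.array([proj(f,[p[0]+r*np.cos(a),p[1]+r*np.sin(a),z]) for a in np.linspace(0,6.283,73)]);print('lid',r,P.min(0),P.max(0))
e=onz(f,230+380/3,20+365/2.3,.022);print('blind',e)
for q in[(209.5,74),(495.5,294)]:print('screw',onz(f,*q,.022))
go([*c1[:2],.1588]);
```

```text
[0.55101822 0.05435645 0.047     ] [0.55083707 0.05357894 0.047     ]
0.042 [236.04211838   7.3868328 ] [387.28274515 167.4479172 ]
0.0265 [263.99719495  39.33265098] [359.38198288 140.18037053]
lid 0.024 [246.53189884 277.17821255] [395.57267026 410.41063309]
lid 0.042 [211.73635551 201.83694378] [430.70845944 403.0038485 ]
blind [5.74696563e-01 1.63843676e-04 2.20000000e-02]
screw [0.48990511 0.0706008  0.022     ]
screw [ 0.66622334 -0.08794034  0.022     ]
tool units [ 3.38 -0.22 -0.  ] dist 0.085 dyaw tool z frac None
```

```bash
python3 -m handwheel '[[0.82,-0.06,0,0,0,0],[0.83,-0.06,0,0,0,0],[0.82,-0.06,0,0,0,0],[0.83,-0.06,0,0,0,0],[0,0,0.8,0,0,0],[0,0,0.8,0,0,0],[0,0,0.8,0,0,0],[0,0,0.8,0,0,0]]'
python3 -m handwheel '[[0,0,0.1,0,0,0],[0,0,0,0,0,0]]'
python3 - <<'E'
from h import *
f=grab('wrist','w9');st()
g=grab('scene','s9')
cv2.imwrite('pics/s9c.png',cv2.resize(g['pixels'][220:320,270:390],None,fx=5,fy=5,interpolation=cv2.INTER_CUBIC))
t=grab('top','t9')
E
```

```text
clock: 13.65
position: [0.5505, 0.0536, 0.0784]
tool_rot: [3.142, 0.0, 1.488]
force: [0.8, 0.2, -1.8]
grip_width: 0.0458
clock: 13.9
position: [0.5507, 0.0532, 0.077]
tool_rot: [3.141, 0.0, 1.488]
force: [0.8, -0.1, -1.0]
grip_width: 0.0456
[0.5508 0.0532 0.0772] [ 3.1409e+00 -1.0000e-04  1.4883e+00] q [-0.49  0.67  0.41  1.92 -0.43  0.63  0.11] F [ 0.7 -0.5 -0.3] 0.0462 13.95
```

View pics/w9.png

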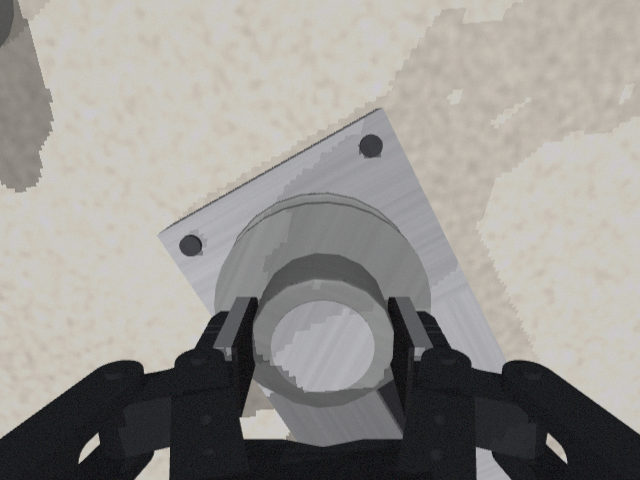

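View pics/s9c.png

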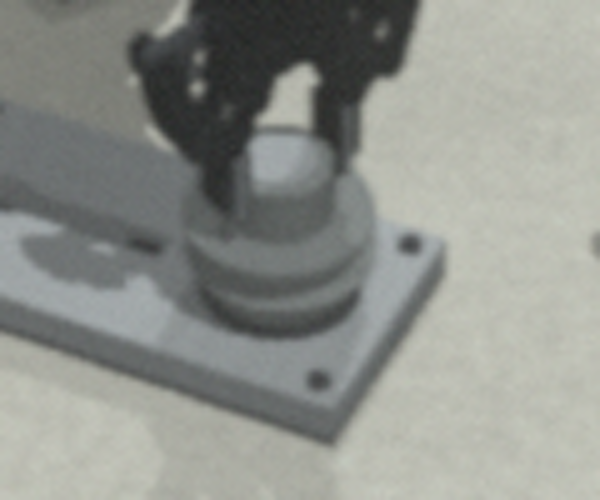

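Run:
```python
from h import *
f=load('w9')
for c in [(.5508,.0532),(.551,.052),(.551,.050)]:
  for z,r,n in((.047,.042,'can'),(.0577+.009,.042,'lidtop'),(.0577+.005,.042,'lidbot')):
    P=np.array([proj(f,[c[0]+r*np.cos(a),c[1]+r*np.sin(a),z]) for a in np.linspace(0,6.283,145)]);i=P[:,1].argmin();print(c,n,'top at',P[i],P.min(0)[0],P.max(0)[0])
cv2.imwrite('pics/c9.png',cv2.resize(f['pixels'][170:290,200:450],None,fx=3.2,fy=5,interpolation=cv2.INTER_CUBIC))
```

```text
(0.5508, 0.0532) can top at [321.77618313 191.74522071] 222.92595734552592 419.61330838317554
(0.5508, 0.0532) lidtop top at [321.77272256 201.07413429] 211.5902691034837 430.84360194011606
(0.5508, 0.0532) lidbot top at [321.77349231 198.99905999] 214.09824208401722 428.3594369764523
(0.551, 0.052) can top at [322.51870318 194.65776654] 223.7993614982928 420.1389658885167
(0.551, 0.052) lidtop top at [322.60624424 204.32387449] 212.5870319872809 431.4072837301498
(0.551, 0.052) lidbot top at [322.58677557 202.17418325] 215.0665076551669 428.91510316241585
(0.551, 0.05) can top at [322.92559447 199.55488422] 224.4765268633721 420.230621079175
(0.551, 0.05) lidtop top at [323.06251025 209.78459069] 213.37866920231062 431.4719024812177
(0.551, 0.05) lidbot top at [323.0320701  207.51024545] 215.83217864802043 428.9863641165776
```

View pics/c9.png

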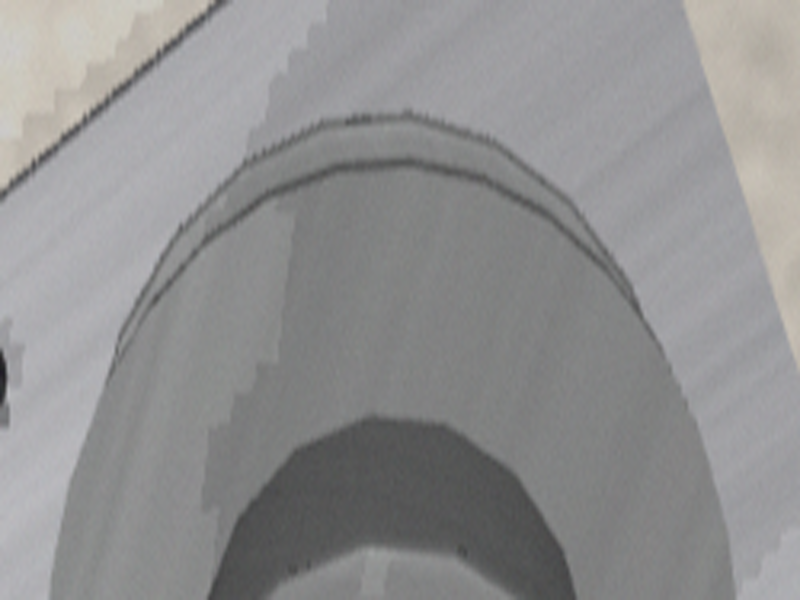

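```bash
python3 -m handwheel '[[0.02,0,0.2,0,0,0],[0,0,0.15,0,0,0],[0,0,0,0,0,0]]'; python3 -m handwheel '[[0,0,0.15,0,0,0],[0,0,0.1,0,0,0],[0,0,0,0,0,0]]'
python3 - <<'E'
from h import *
f=grab('wrist','w10');st()
cv2.imwrite('pics/c10.png',cv2.resize(f['pixels'][170:290,200:450],None,fx=3.2,fy=5,interpolation=cv2.INTER_CUBIC))
E
```

```text
clock: 14.42
position: [0.5503, 0.0536, 0.0675]
tool_rot: [-3.141, 0.0, 1.488]
force: [0.6, 0.5, -0.8]
grip_width: 0.0458
clock: 14.8
position: [0.5505, 0.0536, 0.0615]
tool_rot: [-3.141, -0.0, 1.488]
force: [-2.0, -0.2, 2.2]
grip_width: 0.0458
[0.5505 0.0536 0.0615] [-3.1415e+00 -1.0000e-04  1.4883e+00] q [-0.48  0.7   0.39  1.93 -0.45  0.6   0.12] F [-1.   1.2  1.5] 0.0458 14.85
```

View pics/c10.png

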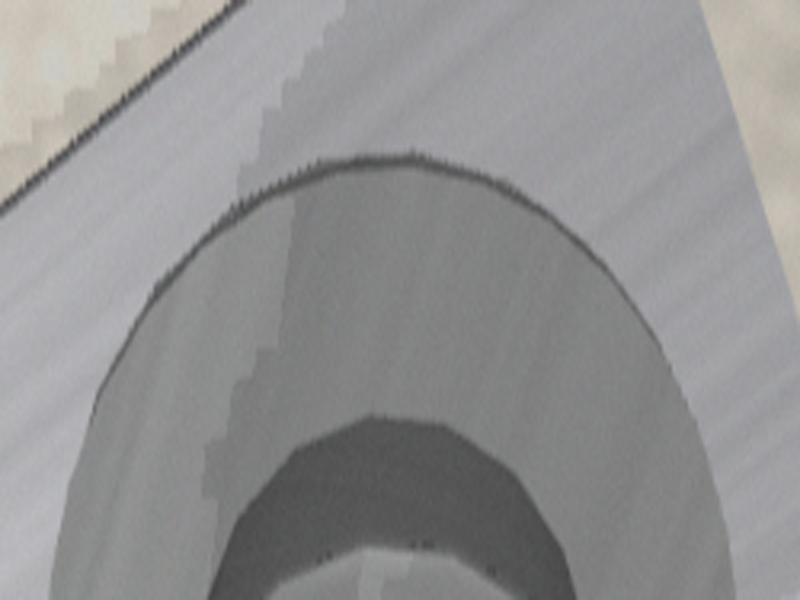

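```bash
python3 -m handwheel '[[0,0,0,0,0,0],[0,0,0,0,0,0],[0,0,0,0,0,0],[0,0,0,0,0,0]]' -1
python3 -m handwheel '[[0,0,-0.4,0,0,0],[0,0,-0.9,0,0,0],[0,0,-0.9,0,0,0],[0,0,-0.9,0,0,0],[0,0,-0.9,0,0,0],[0,0,-0.9,0,0,0],[0,0,-0.9,0,0,0]]'
python3 - <<'E'
from h import *
f=grab('wrist','w11');st()
t=grab('top','t11');g=grab('scene','s11')
cv2.imwrite('pics/s11c.png',cv2.resize(g['pixels'][220:320,270:390],None,fx=5,fy=5,interpolation=cv2.INTER_CUBIC))
go([.411,.27,.215],103.5)
E
```

```text
clock: 15.35
position: [0.5505, 0.0536, 0.0615]
tool_rot: [3.142, 0.0, 1.488]
force: [0.2, 0.1, 0.3]
grip_width: 0.0855
clock: 16.23
position: [0.5505, 0.0535, 0.208]
tool_rot: [3.141, -0.0, 1.488]
force: [-0.9, 0.4, 0.7]
grip_width: 0.0854
[0.5515 0.0534 0.2106] [ 3.1382e+00 -1.2000e-03  1.4878e+00] q [-0.59  0.48  0.54  1.83 -0.31  0.9   0.01] F [ 2.3 -0.3  2.7] 0.085 16.275
tool units [ 8.16 -6.29 -0.29] dist 0.258 dyaw tool z frac -0.0506
```

View pics/w11.png

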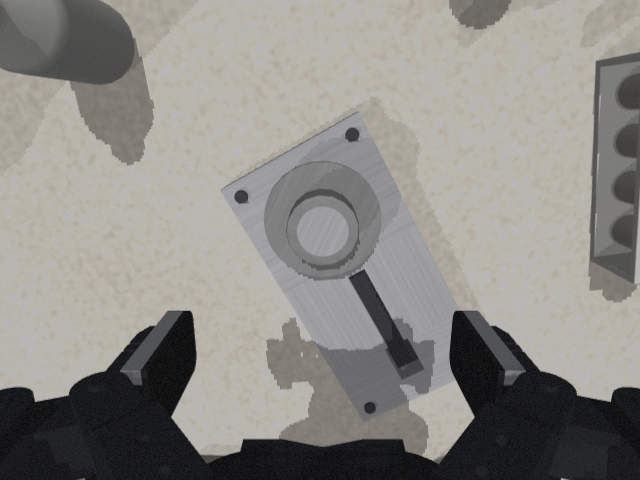

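View pics/s11c.png

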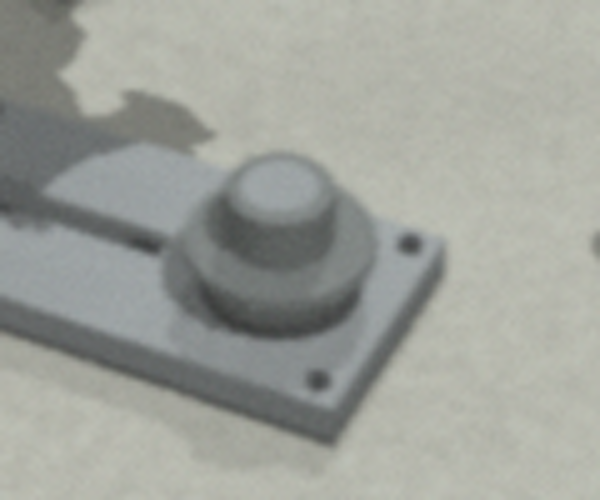

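```bash
python3 -m handwheel '[[0.82,-0.63,-0.03,0,0,0],[0.82,-0.63,-0.03,0,0,0],[0.82,-0.63,-0.03,0,0,0],[0.82,-0.63,-0.03,0,0,0],[0.82,-0.63,-0.03,0,0,0]]'
python3 -m handwheel '[[0.82,-0.63,-0.03,0,0,0],[0.82,-0.63,-0.03,0,0,0],[0.82,-0.63,-0.03,0,0,0],[0.82,-0.63,-0.03,0,0,0],[0.82,-0.63,-0.03,0,0,0],[0,0,0,0,0,-0.025],[0,0,0,0,0,-0.025],[0,0,0,0,0,0]]'
python3 - <<'E'
from h import *
f=grab('wrist','w12');st()
f=load('w11');cv2.imwrite('pics/c11.png',cv2.resize(f['pixels'][180:400,240:460],None,fx=3.5,fy=2.7,interpolation=cv2.INTER_CUBIC))
E
```

```text
clock: 17.0
position: [0.4796, 0.1628, 0.2099]
tool_rot: [-3.141, 0.0, 1.488]
force: [0.2, -0.1, 0.1]
grip_width: 0.0855
clock: 18.0
position: [0.4102, 0.2706, 0.2137]
tool_rot: [-3.141, 0.0, 1.802]
force: [0.6, 0.2, -0.1]
grip_width: 0.0858
[0.4103 0.2706 0.2138] [-3.1411e+00  2.0000e-04  1.7986e+00] q [-1.06  0.36  0.45  1.98 -0.21  0.84 -0.26] F [ 0.   0.3 -0.3] 0.0855 18.05
```

View pics/w12.png

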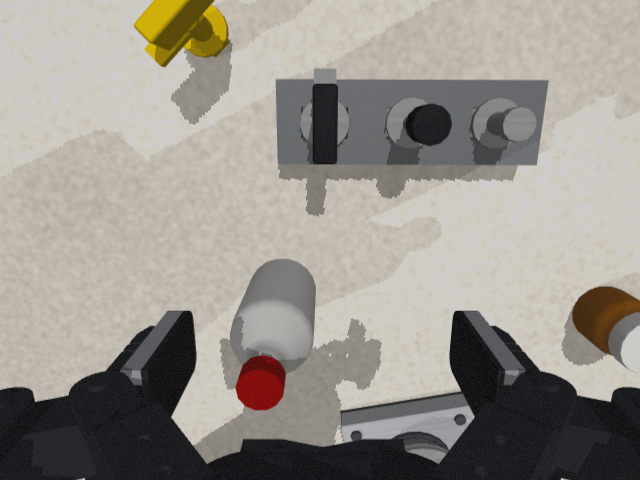

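View pics/c11.png

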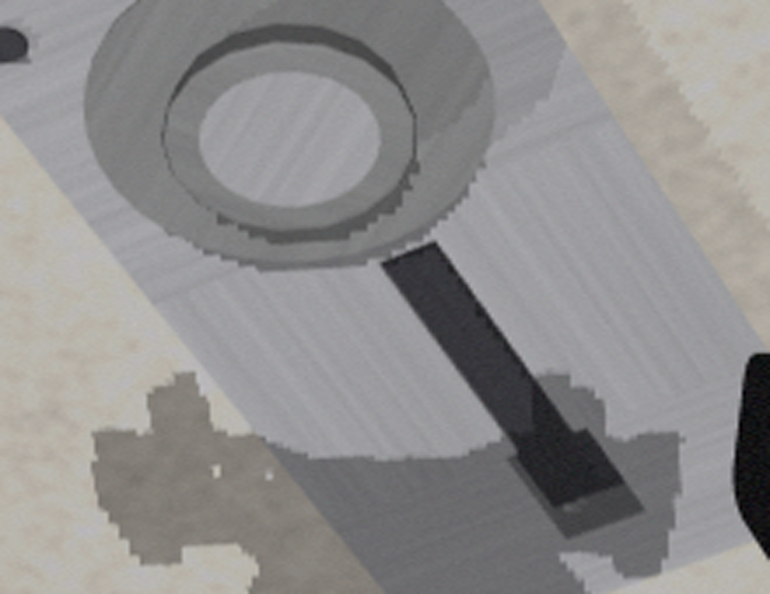

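Run:
```python
from h import *
f=load('w12')
h=onz(f,325.5,124,.107);h2=onz(f,325.3,162,.107);h1=onz(f,325.3,85,.107);print('handle',h,h1,h2,np.linalg.norm(h1-h2),np.degrees(np.arctan2(*(h1-h2)[:2][::-1])))
for q in[(277,80),(548,81),(538,165),(278,164)]:print('rack',onz(f,*q,.03))
print('collar?',onz(f,325,123,.036))
f=load('w11');a=lambda x,y:(240+x/3.5,180+y/2.7)
b=onz(f,*a(409,253),.022);w=onz(f,*a(606,524),.022);n=onz(f,*a((509+588)/2,(457+431)/2),.022)
print('blind',b,'win far',w,'near',n,np.linalg.norm(b-w),np.linalg.norm(n-w),np.degrees(np.arctan2(*(b-w)[:2][::-1])))
go(h)
```

```text
handle [0.39750856 0.33607747 0.107     ] [0.3926791  0.35594577 0.107     ] [0.40222539 0.3157208  0.107     ] 0.04134223462836481 103.35057932956968
rack [0.35797252 0.35628754 0.03      ]
rack [0.5452611  0.39969852 0.03      ]
rack [0.55984308 0.34244832 0.03      ]
rack [0.3705366  0.29866399 0.03      ]
collar? [0.39781867 0.33554053 0.036     ]
blind [ 5.74787081e-01 -6.86693677e-06  2.20000000e-02] win far [ 0.61789082 -0.09661395  0.022     ] near [ 0.60467804 -0.06665865  0.022     ] 0.10578686630178664 0.032739852605048324 114.04527127300454
tool units [2.67 0.09 4.27] dist 0.126 dyaw tool z frac None
```

```bash
python3 -m handwheel '[[0.66,0.03,0,0,0,0],[0.66,0.02,0,0,0,0],[0.66,0.02,0,0,0,0],[0.66,0.02,0,0,0,0],[0,0,0.9,0,0,0],[0,0,0.9,0,0,0],[0,0,0,0,0,0]]' 0.1
python3 - <<'E'
from h import *
f=grab('wrist','w13');st()
go([.3977,.3357,.074],103.35)
E
```

```text
clock: 18.92
position: [0.3968, 0.3357, 0.168]
tool_rot: [-3.14, 0.002, 1.803]
force: [0.5, 0.0, 0.5]
grip_width: 0.0381
[0.3973 0.3359 0.169 ] [-3.1409e+00  8.0000e-04  1.8024e+00] q [-1.12  0.47  0.41  1.95 -0.26  0.77 -0.33] F [0.2 0.3 0.3] 0.0386 18.975
tool units [-0.01  0.02  3.8 ] dist 0.095 dyaw tool z frac -0.0002
```

View pics/w13.png

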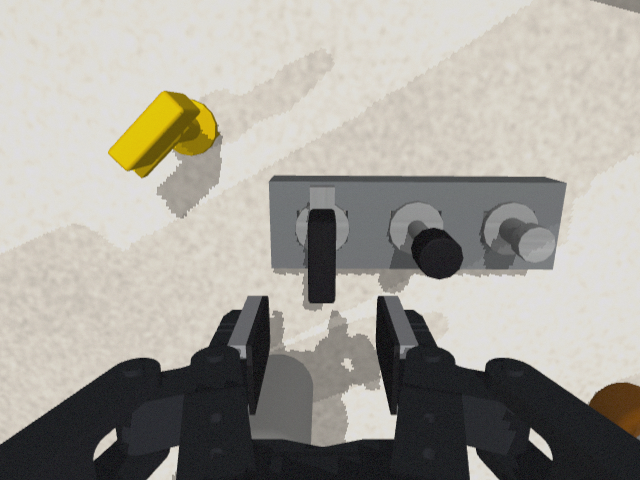

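```bash
python3 -m handwheel '[[0,0,0.8,0,0,0],[0,0,0.8,0,0,0],[0,0,0.8,0,0,0],[0,0,0.8,0,0,0],[0,0,0.55,0,0,0],[0,0,0,0,0,0]]'
python3 - <<'E'
from h import *
f=grab('wrist','w14');st()
E
```

```text
clock: 19.73
position: [0.3974, 0.3357, 0.0752]
tool_rot: [-3.141, 0.0, 1.802]
force: [1.0, -1.0, 0.7]
grip_width: 0.0384
[0.3976 0.3358 0.0757] [ 3.1415e+00 -1.0000e-04  1.8023e+00] q [-1.05  0.62  0.32  2.01 -0.35  0.57 -0.26] F [0.1 0.  0.4] 0.0384 19.775
```

View pics/w14.png

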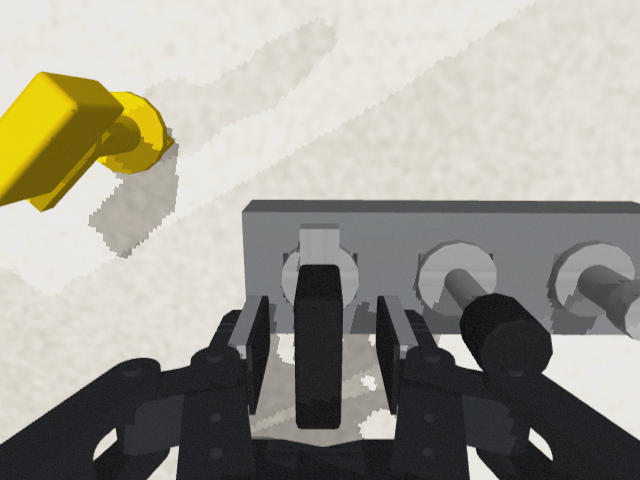

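```bash
python3 -m handwheel '[[0,0,0,0,0,0],[0,0,0,0,0,0],[0,0,0,0,0,0],[0,0,0,0,0,0],[0,0,0,0,0,0]]' 1 90
python3 - <<'E'
from h import *
st()
E
python3 -m handwheel '[[0,0,-0.2,0,0,0],[0,0,-0.5,0,0,0],[0,0,-0.7,0,0,0],[0,0,-0.8,0,0,0],[0,0,-0.8,0,0,0],[0,0,-0.8,0,0,0],[0,0,-0.8,0,0,0],[0,0,0,0,0,0]]'
python3 - <<'E'
from h import *
f=grab('wrist','w15');st();g=grab('scene','s15')
go([.6109,-.081,.20],23.9)
cv2.imwrite('pics/s15c.png',cv2.resize(g['pixels'][230:390,380:560],None,fx=4,fy=3.5,interpolation=cv2.INTER_CUBIC))
E
```

```text
clock: 20.4
position: [0.3977, 0.3359, 0.076]
tool_rot: [3.141, -0.001, 1.803]
force: [-2.1, -0.2, 7.9]
grip_width: 0.0125
[0.3977 0.3359 0.076 ] [ 3.1409e+00 -7.0000e-04  1.8025e+00] q [-1.05  0.62  0.32  2.01 -0.35  0.57 -0.26] F [-2.1 -0.2  7.9] 0.0125 20.4
clock: 21.4
position: [0.3979, 0.3361, 0.1919]
tool_rot: [3.139, -0.002, 1.803]
force: [-0.4, -0.4, -2.5]
grip_width: 0.0123
[0.3975 0.3358 0.1909] [ 3.1407e+00 -9.0000e-04  1.8026e+00] q [-1.14  0.44  0.43  1.93 -0.24  0.82 -0.34] F [ 0.3 -0.1 -2.5] 0.0126 21.45
tool units [-18.18   4.49  -0.39] dist 0.468 dyaw tool z frac 0.2205
```

View pics/w15.png

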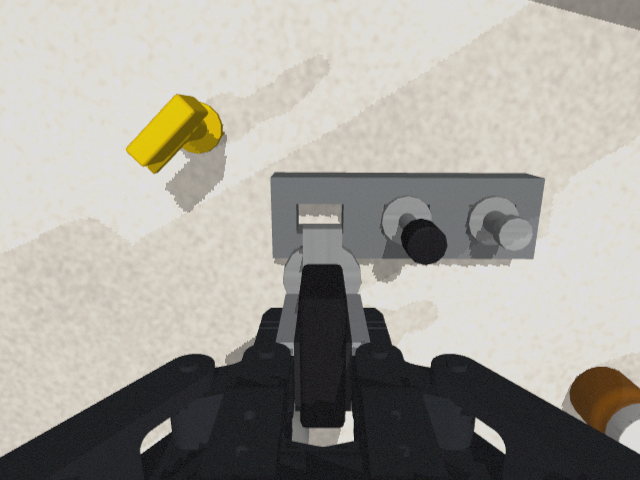

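View pics/s15c.png

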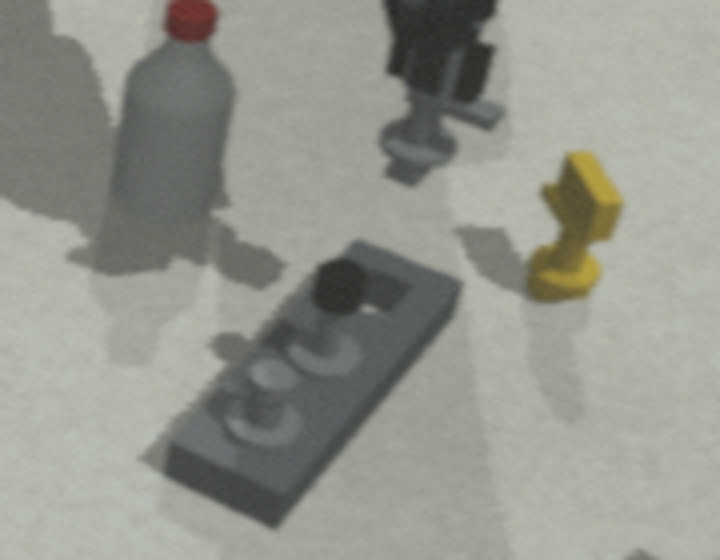

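```bash
python3 -m handwheel '[[0,0,-0.88,0,0,0],[0,0,-0.88,0,0,0],[-0.96,0.24,0,0,0,0],[-0.96,0.24,0,0,0,0],[-0.96,0.24,0,0,0,0],[-0.96,0.24,0,0,0,0],[-0.96,0.24,0,0,0,0],[-0.96,0.24,0,0,0,0]]'
python3 -m handwheel '[[-0.96,0.24,0,0,0,0],[-0.96,0.24,0,0,0,0],[-0.96,0.24,0,0,0,0],[-0.96,0.24,0,0,0,0],[-0.96,0.24,0,0,0,0],[-0.96,0.24,0,0,0,0],[-0.96,0.24,0,0,0,0],[-0.96,0.24,0,0,0,0]]'
python3 -m handwheel '[[-0.96,0.24,0,0,0,0],[-0.96,0.24,0,0,0,0],[-0.96,0.24,0,0,0,0],[-0.96,0.24,0,0,0,0],[-0.96,0.24,0,0,0,0],[0,0,0,0,0,0.0275],[0,0,0,0,0,0.0275],[0,0,0,0,0,0.0275]]'
python3 -m handwheel '[[0,0,0,0,0,0.0275],[0,0,0,0,0,0.0275],[0,0,0,0,0,0.0275],[0,0,0,0,0,0.0275],[0,0,0,0,0,0.0275],[0,0,0,0,0,0]]'
python3 - <<'E'
from h import *
f=grab('wrist','w16');st()
go([.6109,-.081,.10],24.1)
E
```

```text
clock: 22.5
position: [0.4656, 0.2028, 0.2335]
tool_rot: [-3.14, 0.001, 1.802]
force: [0.0, -0.4, -2.8]
grip_width: 0.0125
clock: 23.5
position: [0.5563, 0.0271, 0.2334]
tool_rot: [-3.14, 0.0, 1.802]
force: [0.9, 0.6, -2.6]
grip_width: 0.0123
clock: 24.5
position: [0.6127, -0.0821, 0.2333]
tool_rot: [-3.14, 0.001, 1.278]
force: [0.4, 0.2, -2.3]
grip_width: 0.0125
clock: 25.25
position: [0.6128, -0.0819, 0.2332]
tool_rot: [3.142, 0.002, 0.421]
force: [0.4, 0.3, -2.2]
grip_width: 0.0128
[ 0.6129 -0.0819  0.2335] [3.1415e+00 1.5000e-03 4.2410e-01] q [-0.5   0.67  0.87  1.64 -0.56  1.1  -0.62] F [-0.5 -0.  -3.2] 0.0124 25.3
tool units [-0.05 -0.07  5.34] dist 0.133 dyaw tool z frac 0.0006
```

View pics/w16.png

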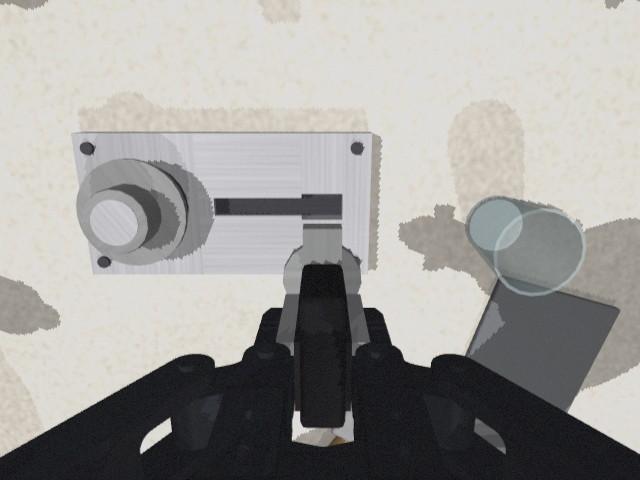

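```bash
python3 -m handwheel '[[-0.05,-0.07,0.9,0,0,0],[0,0,0.9,0,0,0],[0,0,0.9,0,0,0],[0,0,0.9,0,0,0],[0,0,0.9,0,0,0],[0,0,0,0,0,0]]'
python3 - <<'E'
from h import *
f=load('w16');cv2.imwrite('pics/c16.png',cv2.resize(f['pixels'][180:230,200:360],None,fx=5,fy=8,interpolation=cv2.INTER_CUBIC))
f=grab('wrist','w17');st();g=grab('scene','s17')
cv2.imwrite('pics/s17c.png',cv2.resize(g['pixels'][200:320,220:370],None,fx=5,fy=5,interpolation=cv2.INTER_CUBIC))
E
```

```text
clock: 26.05
position: [0.6104, -0.0808, 0.1205]
tool_rot: [-3.14, 0.002, 0.423]
force: [-0.1, -0.2, -2.0]
grip_width: 0.0126
[ 0.611  -0.0811  0.1217] [-3.1412e+00  9.0000e-04  4.2240e-01] q [-0.44  0.79  0.76  1.74 -0.67  0.89 -0.54] F [ 0.1 -0.7 -1.5] 0.0122 26.1
```

View pics/c16.png

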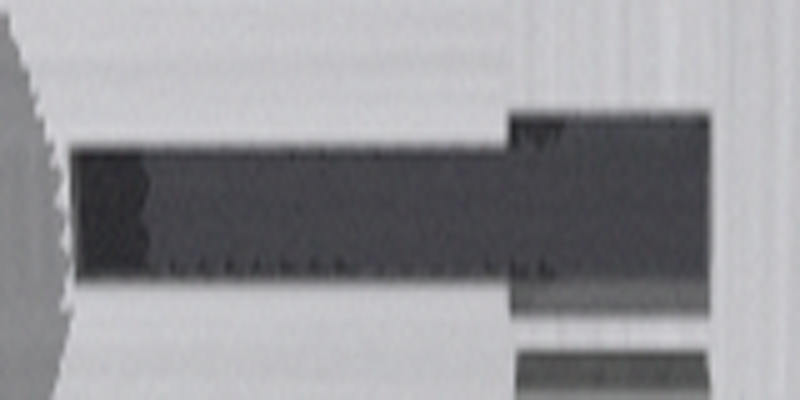

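View pics/w17.png

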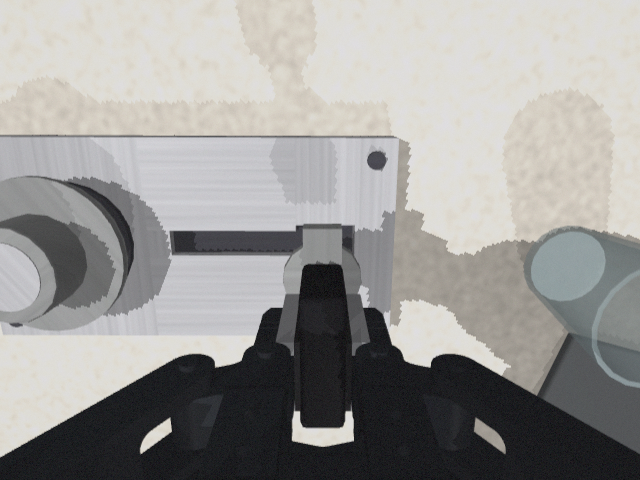

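View pics/s17c.png

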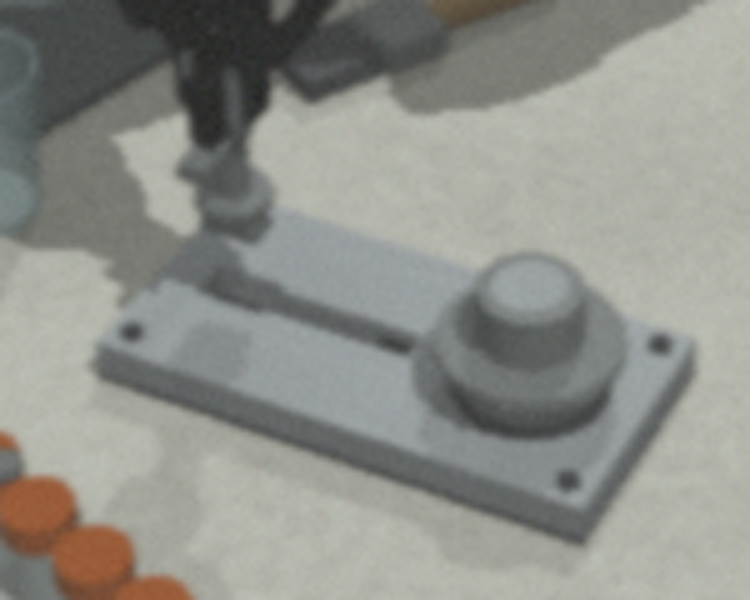

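Run:
```python
from h import *
f=load('w16');c=onz(f,322,206.8,.022);b=onz(f,214.4,206.75,.022);print('win',c,'blind',b,np.linalg.norm(c-b),np.degrees(np.arctan2(*(b-c)[:2][::-1])))
f=load('w17');print('tcp axis proj at deck',proj(f,[.611,-.0811,.022]));
for q in[(170,243),(355,240),(296,240)]:print(onz(f,*q,.022))
go([*c[:2],.10])
# handle in hand: top z of handle: TCP -.046+.077
p=[.611,-.0811,.1217+.031];R=axes()[1][:,0]
print(proj(f,np.array(p)+.022*R),proj(f,np.array(p)-.022*R), 'tip',proj(f,np.array([.611,-.0811,.1217-.046+.041])+.033*R))
```

```text
win [ 0.61075718 -0.08172681  0.022     ] blind [5.74150963e-01 4.55290240e-06 2.20000000e-02] 0.08955462901275403 114.12687051356541
tcp axis proj at deck [324.50866135 242.54293433]
[5.73845875e-01 5.21053131e-04 2.20000000e-02]
[ 0.61966168 -0.09655435  0.022     ]
[ 0.60560656 -0.06542267  0.022     ]
tool units [-0.03  0.01  0.9 ] dist 0.022 dyaw tool z frac None
[326.26821699 300.64722595] [325.65003012 434.31915098] tip [325.66935693 228.794729  ]
```

```bash
python3 -m handwheel '[[-0.03,0.05,0.6,0,0,0],[0,0,0.65,0,0,0],[0,0,0,0,0,0]]'
python3 - <<'E'
from h import *
f=grab('wrist','w18');st();g=grab('scene','s18')
cv2.imwrite('pics/s18c.png',cv2.resize(g['pixels'][220:300,230:340],None,fx=7,fy=7,interpolation=cv2.INTER_CUBIC))
cv2.imwrite('pics/c18.png',cv2.resize(f['pixels'][200:330,140:400],None,fx=3,fy=4,interpolation=cv2.INTER_CUBIC))
E
```

```text
clock: 26.52
position: [0.6103, -0.0822, 0.089]
tool_rot: [-3.141, 0.002, 0.42]
force: [0.3, 0.6, -1.8]
grip_width: 0.0125
[ 0.6108 -0.0824  0.0899] [-3.1412e+00  1.1000e-03  4.2030e-01] q [-0.42  0.82  0.72  1.76 -0.71  0.84 -0.51] F [ 0.  -0.5 -2.1] 0.0132 26.575
```

View pics/c18.png

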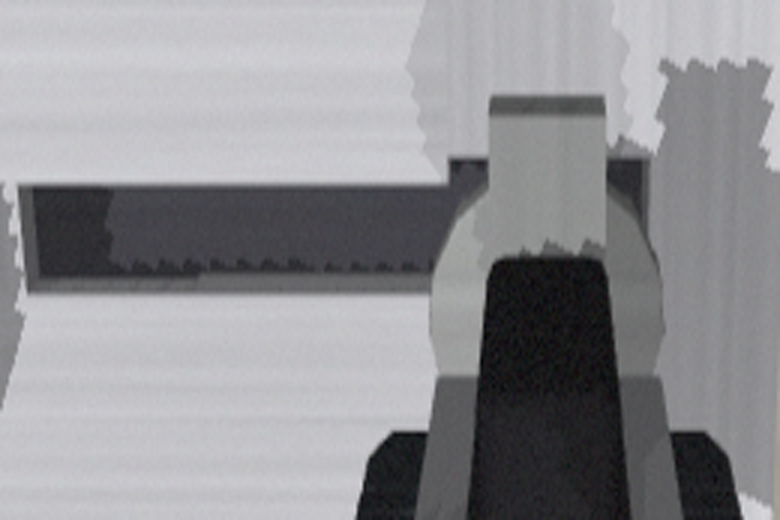

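View pics/s18c.png

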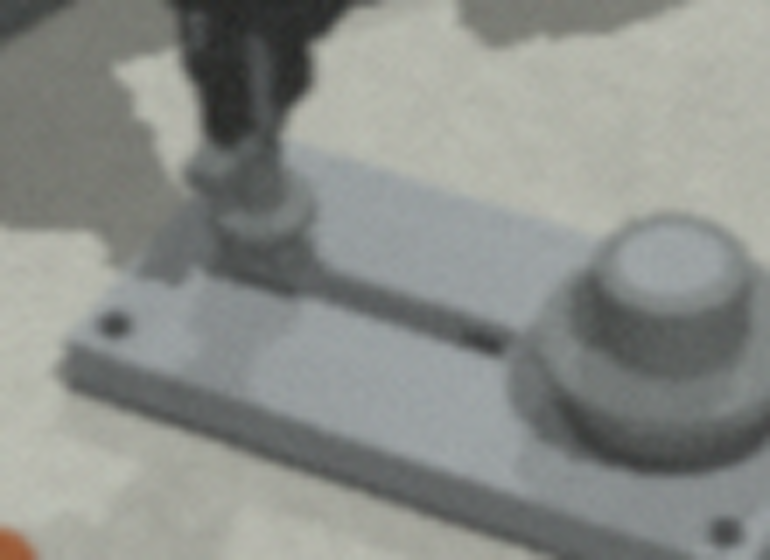

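Run:
```python
from h import *
f=load('w18');p=np.array([.6108,-.0824]);R=axes()[1][:2,0];z=.0899-.046
for zz in(z+.006,z):
  P=np.array([proj(f,[p[0]+.018*np.cos(a),p[1]+.018*np.sin(a),zz]) for a in np.linspace(0,6.283,145)])
  i=P[:,0].argmin();j=P[:,0].argmax();print('collar',P[i],P[j],'top',P[:,1].min())
q=p+.033*R;print('tip lower',proj(f,[*q,z+.033]),'tip upper',proj(f,[*q,z+.041]))
q=p+.022*R;print('handle end top',proj(f,[*q,z+.077]),'bot',proj(f,[*q,z+.045]))
print('slot centre pt',onz(f,200,259.8,.022)[:2], 'edges',onz(f,200,246.3,.022)[:2],onz(f,200,273.7,.022)[:2],'win top',onz(f,322,239.3,.022)[:2])
d=onz(f,200,259.8,.022)[:2]-p;print('slot lateral offset from TCP along tool x',d@R)
for u,v in[(322,239.3)]:print('win top edge along tool x (expect .011)',(onz(f,u,v,.022)[:2]-p)@R)
```

```text
collar [284.45160776 279.23112348] [364.8440732  279.74337957] top 241.7516269261246
collar [285.56660216 274.4805593 ] [363.63093098 274.97857576] top 237.9944109197479
tip lower [325.11287637 223.22640169] tip upper [325.22322138 228.73957281]
handle end top [325.78342945 300.32615634] bot [325.2021259  262.33574718]
slot centre pt [ 0.5850519  -0.02438684] edges [ 0.59185406 -0.0219645 ] [ 0.5779166  -0.02692783] win top [ 0.62041995 -0.07673641]
slot lateral offset from TCP along tool x 0.00014947877433468769
win top edge along tool x (expect .011) 0.011093340056202468
```

```bash
python3 -m handwheel '[[0,0,0.25,0,0,0],[0,0,0.2,0,0,0],[0,0,0,0,0,0]]';python3 -m handwheel '[[0,0,0.2,0,0,0],[0,0,0.15,0,0,0],[0,0,0,0,0,0]]'
python3 - <<'E'
from h import *
f=grab('wrist','w19');st();g=grab('scene','s19')
cv2.imwrite('pics/s19c.png',cv2.resize(g['pixels'][220:300,230:340],None,fx=7,fy=7,interpolation=cv2.INTER_CUBIC))
E
```

```text
clock: 27.0
position: [0.6109, -0.0823, 0.0789]
tool_rot: [-3.141, 0.001, 0.42]
force: [0.4, -0.7, -2.8]
grip_width: 0.0129
clock: 27.38
position: [0.6109, -0.0823, 0.0702]
tool_rot: [-3.141, 0.0, 0.42]
force: [-0.5, 0.0, -1.6]
grip_width: 0.0126
[ 0.6111 -0.0824  0.0704] [-3.1416e+00  2.0000e-04  4.2010e-01] q [-0.4   0.85  0.7   1.76 -0.73  0.81 -0.49] F [ 1.5 -1.8 -1.7] 0.0126 27.425
```

View pics/s19c.png

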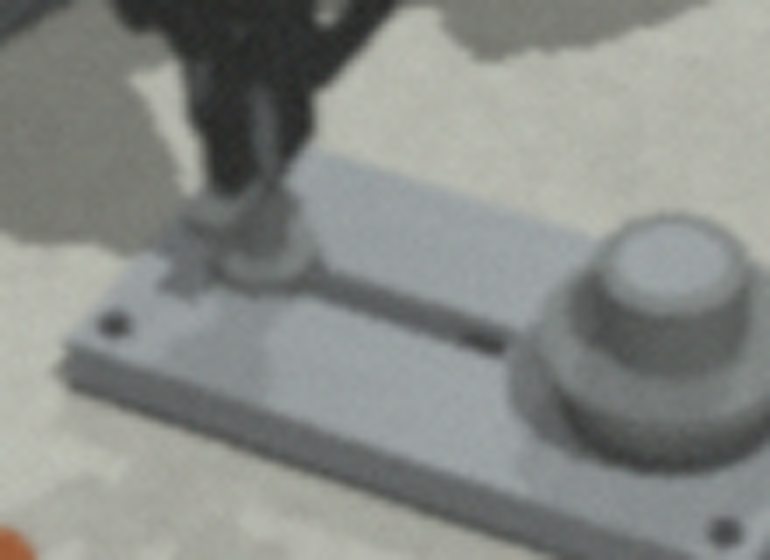

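```bash
python3 -m handwheel '[[0,0,0.06,0,0,0],[0,0,0.04,0,0,0],[0,0,0,0,0,0]]';python3 -m handwheel '[[0,0,0.04,0,0,0],[0,0,0,0,0,0],[0,0,0,0,0,0]]'
python3 - <<'E'
from h import *
st();go([.5768+.0006,-.0046-.0005,.068],24.1)
E
```

```text
clock: 27.85
position: [0.6111, -0.0823, 0.0681]
tool_rot: [-3.142, -0.0, 0.42]
force: [0.0, 0.3, -0.5]
grip_width: 0.0129
clock: 28.22
position: [0.6113, -0.0824, 0.068]
tool_rot: [-3.141, -0.001, 0.42]
force: [-4.6, 2.5, 15.9]
grip_width: 0.0126
[ 0.6113 -0.0824  0.068 ] [-3.1414e+00 -8.0000e-04  4.2010e-01] q [-0.4   0.85  0.69  1.76 -0.73  0.8  -0.49] F [-4.6  2.5 15.9] 0.0126 28.225
tool units [ 0.02 -3.38 -0.  ] dist 0.084 dyaw tool z frac -0.0001
```

```bash
python3 -m handwheel '[[0,0,-0.04,0,0,0],[0,-0.4,0,0,0,0],[0,-0.4,0,0,0,0],[0,-0.4,0,0,0,0],[0,-0.4,0,0,0,0],[0,0,0,0,0,0]]'
python3 - <<'E'
from h import *
st();f=grab('wrist','w20')
E
```

```text
clock: 28.98
position: [0.5944, -0.0445, 0.0681]
tool_rot: [-3.141, 0.0, 0.421]
force: [-1.0, 1.7, 2.3]
grip_width: 0.0126
[ 0.5944 -0.0445  0.0681] [-3.1407e+00  1.0000e-04  4.2130e-01] q [-0.47  0.83  0.7   1.82 -0.74  0.78 -0.53] F [-1.   1.7  2.3] 0.0126 28.975
```

View pics/w20.png

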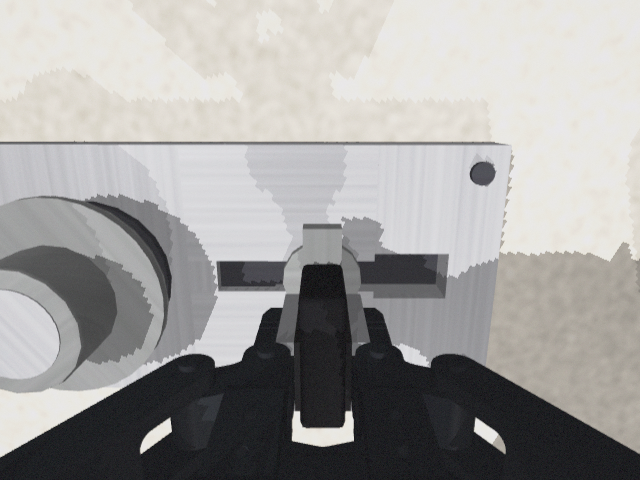

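```bash
python3 -m handwheel '[[0,-0.4,0,0,0,0],[0,-0.4,0,0,0,0],[0,-0.4,0,0,0,0],[0,-0.3,0,0,0,0],[0,0,0,0,0,0]]'
python3 -m handwheel '[[0,-0.1,0,0,0,0],[0,-0.06,0,0,0,0],[0,0,0,0,0,0]]'
python3 - <<'E'
from h import *
st();f=grab('wrist','w21');go([.5768,-.0046,.068],24.1)
E
```

```text
clock: 29.65
position: [0.5791, -0.0105, 0.0681]
tool_rot: [-3.141, 0.0, 0.421]
force: [-2.3, 2.7, 3.6]
grip_width: 0.0126
clock: 30.02
position: [0.5779, -0.0081, 0.0681]
tool_rot: [3.141, 0.0, 0.42]
force: [-0.0, -0.2, 0.6]
grip_width: 0.0127
[ 0.5779 -0.0081  0.0681] [3.1415 0.     0.4199] q [-0.55  0.81  0.7   1.87 -0.75  0.75 -0.57] F [-0.  -0.2  0.6] 0.0127 30.025
tool units [ 0.02 -0.14  0.  ] dist 0.004 dyaw tool z frac -0.0001
```

View pics/w21.png

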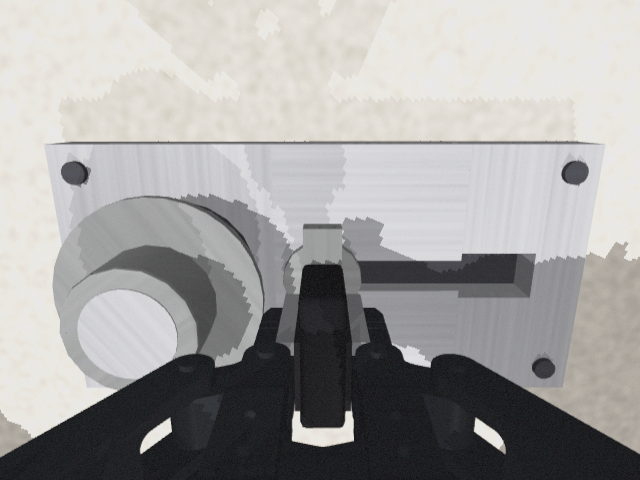

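```bash
for i in 1; do python3 -m handwheel '[[0,-0.06,0,0,0,0],[0,0,0,0,0,0]]'; python3 -m handwheel '[[0,-0.06,0,0,0,0],[0,0,0,0,0,0]]';  python3 -m handwheel '[[0,-0.05,0,0,0,0],[0,0,0,0,0,0]]'; python3 -m handwheel '[[0,-0.04,0,0,0,0],[0,0,0,0,0,0]]'; done
```

```text
clock: 30.32
position: [0.5772, -0.0066, 0.068]
tool_rot: [3.142, 0.0, 0.42]
force: [0.6, -1.5, 1.2]
grip_width: 0.0128
clock: 30.58
position: [0.5766, -0.0051, 0.068]
tool_rot: [-3.142, 0.0, 0.42]
force: [-0.8, -1.2, 1.2]
grip_width: 0.0126
clock: 30.82
position: [0.5762, -0.0042, 0.0681]
tool_rot: [3.141, -0.0, 0.42]
force: [0.7, -2.8, -1.4]
grip_width: 0.0126
clock: 31.08
position: [0.576, -0.0039, 0.0681]
tool_rot: [3.14, -0.0, 0.42]
force: [2.7, -6.6, -2.5]
grip_width: 0.0129
```

```bash
python3 -m handwheel '[[0,0.05,0,0,0,0],[0,0,0,0,0,-0.02],[0,0,0,0,0,-0.02],[0,0,0,0,0,-0.02],[0,0,0,0,0,-0.02],[0,0,0,0,0,0]]'
python3 - <<'E'
from h import *
st();f=grab('wrist','w22')
E
```

```text
clock: 31.82
position: [0.5761, -0.0041, 0.0681]
tool_rot: [-3.141, -0.001, 0.922]
force: [0.4, -0.9, 0.5]
grip_width: 0.0125
[ 0.5761 -0.0041  0.0681] [-3.1408e+00 -5.0000e-04  9.2210e-01] q [-0.48  0.76  0.57  1.87 -0.62  0.7  -0.19] F [ 0.4 -0.9  0.5] 0.0125 31.825
```

View pics/w22.png

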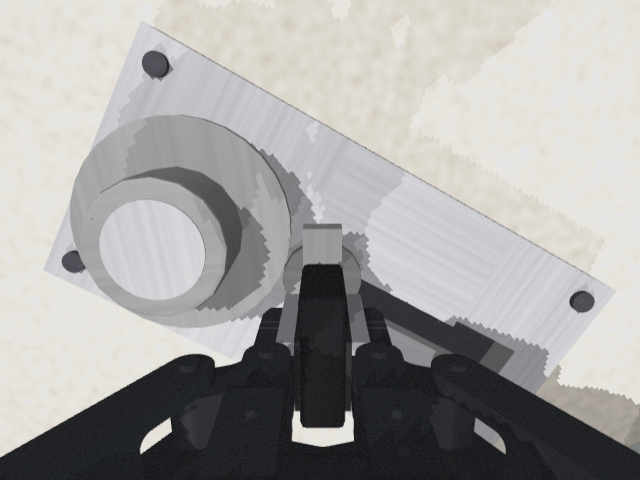

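```bash
python3 -m handwheel '[[0,0,0,0,0,-0.02],[0,0,0,0,0,-0.02],[0,0,0,0,0,-0.02],[0,0,0,0,0,-0.02],[0,0,0,0,0,0]]'; python3 -m handwheel '[[0,0,0,0,0,-0.02],[0,0,0,0,0,-0.02],[0,0,0,0,0,-0.02],[0,0,0,0,0,-0.02],[0,0,0,0,0,-0.01],[0,0,0,0,0,0],[0,0,0,0,0,0]]'
python3 - <<'E'
from h import *
st();print(bot.observe()['moment']);f=grab('wrist','w23')
E
```

```text
clock: 32.5
position: [0.5762, -0.0042, 0.0681]
tool_rot: [-3.141, -0.0, 1.422]
force: [-0.1, -0.4, 2.0]
grip_width: 0.0125
clock: 33.38
position: [0.5762, -0.0043, 0.0681]
tool_rot: [-3.141, 0.0, 1.987]
force: [0.1, -0.9, 3.4]
grip_width: 0.0127
[ 0.5762 -0.0043  0.0681] [-3.1415e+00  1.0000e-04  1.9874e+00] q [-0.3   0.69  0.29  1.86 -0.32  0.63  0.6 ] F [ 0.1 -0.9  3.4] 0.0127 33.375
[-0.34403774 -0.19284295 -0.01154408]
```

View pics/w23.png

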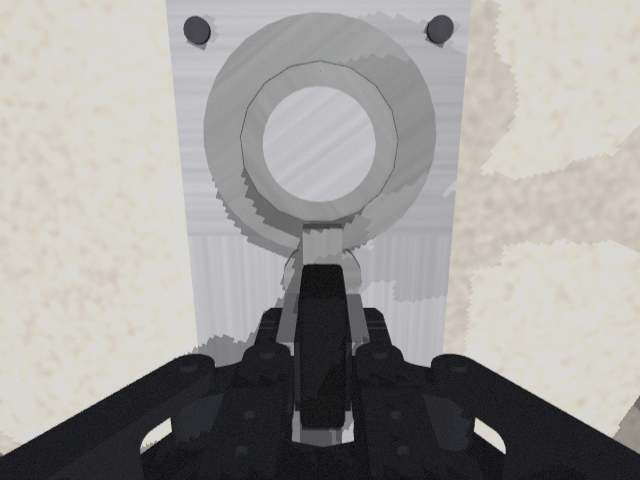

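```bash
python3 -m handwheel '[[0,0,0,0,0,0],[0,0,0,0,0,0],[0,0,0,0,0,0],[0,0,0,0,0,0]]' 0.1
python3 -m handwheel '[[0,0,-0.2,0,0,0],[0,0,-0.6,0,0,0],[0,0,-0.9,0,0,0],[0,0,-0.9,0,0,0],[0,0,-0.9,0,0,0],[-0.9,0,-0.5,0,0,0],[-0.9,0,0,0,0,0],[0,0,0,0,0,0]]'
python3 - <<'E'
from h import *
st();f=grab('wrist','w24');g=grab('scene','s24');t=grab('top','t24')
cv2.imwrite('pics/s24c.png',cv2.resize(g['pixels'][200:320,240:390],None,fx=5,fy=5,interpolation=cv2.INTER_CUBIC))
E
```

```text
clock: 33.92
position: [0.5762, -0.0042, 0.068]
tool_rot: [-3.141, -0.0, 1.991]
force: [-0.2, 0.9, 0.4]
grip_width: 0.0382
clock: 34.92
position: [0.595, -0.047, 0.1692]
tool_rot: [3.141, 0.001, 1.989]
force: [-0.1, 0.4, 0.3]
grip_width: 0.0388
[ 0.595  -0.047   0.1692] [3.1406e+00 1.1000e-03 1.9888e+00] q [-0.27  0.58  0.36  1.75 -0.26  0.86  0.63] F [-0.1  0.4  0.3] 0.0388 34.925
```

View pics/w24.png

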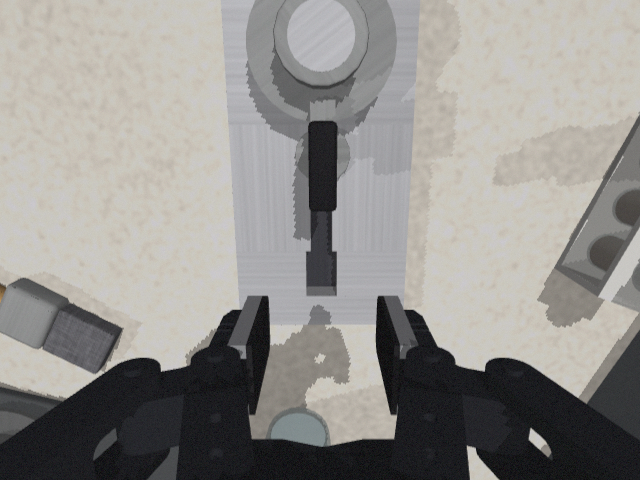

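View pics/s24c.png

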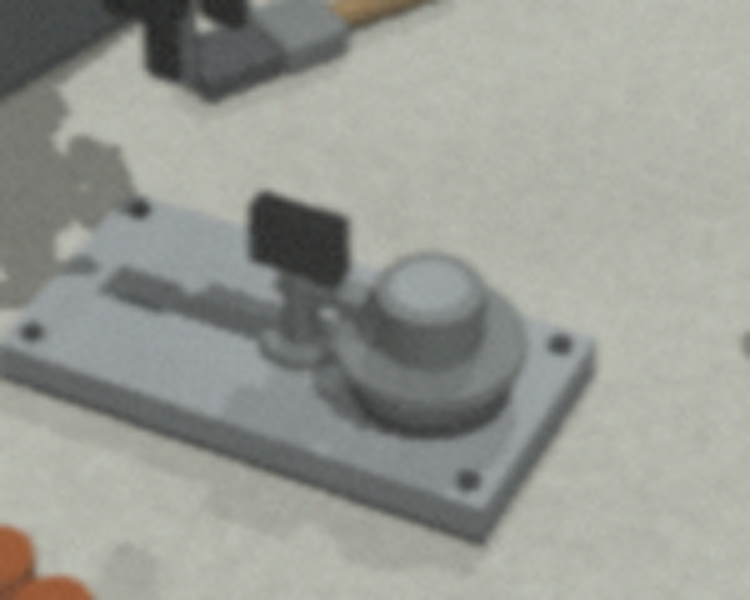

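View pics/t24.png

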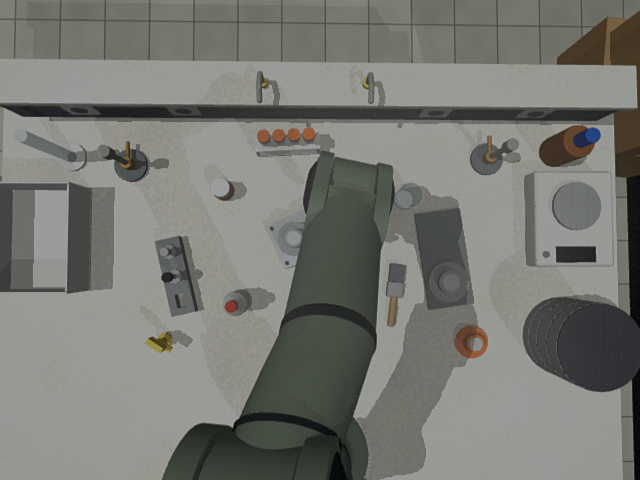

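Run:
```python
from h import *
print(bot.job_done());st()
```

```text
the job is handed in; nothing more can be done
None
the job is handed in; nothing more can be done
```

I seated the fitting lid on the sieve can. I then took the clamp from the rack, dropped its foot into the entry window and slid it to the blind end. I turned it to a yaw of 113.9° (deck x axis 114.1°), let go and backed away. The job was handed in at about 35 s of the 67 s allowed. `job_done()` gave no verdict.

What the last checks showed:
- **Lid:** it made contact at the expected tool height (z = 61.5 mm, about 2 N). In the pictures after release it sits level, brim on brim.
- **Clamp insertion and slide:** the collar met the deck at a tool height of 68 mm, as calculated. I felt the blind end as about 7 N, at (0.576, -0.004).
- **Clamp at the end:** in the pictures it stands upright with the finger over the lid's brim. The finger tip is about 29 mm from the can's centre by calculation (limit 38 mm).
- **Bystanders:** they look unmoved in the last top picture, but the arm hid part of the deck in that view. I did not measure their positions again at the end.

**Disagreements:** the cameras differed on the can's position by about 5 mm. The overhead camera gave y = 0.046 to 0.048 m, and the wrist camera gave y = 0.052 to 0.054 m. I used the wrist value because it matched the slot geometry, and the lid dropped in without resistance. Sizes measured in the wrist pictures also came out about 1 to 3 % small, up to 6 % for the handle.

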